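# Fit the countersink in the clamped drill

### The job

The cordless drill is clamped in the bench vice with its chuck open. Take the gold countersink bit from the dark wooden bit stand, push its shank fully home into the chuck, and turn the chuck sleeve clockwise (looking at the front of the chuck) until all three jaws grip the bit firmly; then let go. Leave the other bits and the things lying on the bench where they are.

Things in the scene. Friction and masses are not known exactly. Their poses are not given: they have to be found in the camera images.
- countersink: the gold countersink bit, 67 mm long, 90 g, loose, standing in one of the three holes of the stand with its steel shank down. Origin: centre of the shank's lower end; z runs along the bit to its tip. Shank 10 mm diameter from 0 to 44 mm (the lowest 3 mm tapered), gold cutting head 22 mm diameter, straight-sided from 44 to 58 mm, then a cone to the tip at 67 mm
- vise: the fixed blue bench vice, which holds the grey cordless drill by its grip. Origin: on the bench, straight below chuck_mouth. Vice, grip and battery stand beyond the drill as seen from the robot (+x side), up to 230 mm from this point and below 195 mm high
- chuck_mouth (a point): centre of the chuck's front face, 241 mm above the bench. z points out of the chuck along its axis, which leans 35 degrees from vertical, to the robot's right (-y) within 20 degrees. The open bore takes the shank 38 mm deep to a flat floor; the head's lower edge then stands 6 mm above this face. Around it a steel nose ring 29 mm across (opening 17 mm), 4 mm proud of the sleeve
- sleeve_grip (a point): point on the chuck's axis at the height to grip the sleeve, 15 mm behind chuck_mouth (same axes). The black ribbed sleeve is 43 mm in diameter, from 4 to 48 mm behind chuck_mouth, and can be gripped all round; then come the 52 mm clutch ring (from 59 mm) and the drill's body. With the bit home its tip stands 29 mm in front of chuck_mouth
- sleeve (a joint): turn of the sleeve, rad: 0 wide open, growing clockwise seen from in front of the chuck (closing); starts at 0 to 0.45. The jaws meet the shank at about 2.1. Light drag (0.2 N m) till there, then springy, about 0.8 N m per rad: turn it to 2.8 to 3.0 to be tight. Let go, it springs back to about 2.5 and stays. At 1.5 rad a grasp it takes two; opened fingers may turn back around it
- jaw1: one of the three steel chuck jaws (7 mm wide, 28 mm long), 120 degrees apart around the bore, origin in chuck_mouth when open. The sleeve moves all three: gripping faces 7.5 mm minus 1.2 mm per rad from the axis, sliding forward as they close. A tight jaw presses with about 50 N. Until they close, a bit left in the bore may lean by up to 10 degrees; closing centres it
- jaw2: second chuck jaw
- jaw3: third chuck jaw
- bit_stand: fixed dark wooden block 62 x 165 x 42 mm (x, y, z), origin at the centre of its underside; three 12 mm holes in a row along its y at -50, 0, 50 mm, 30 mm deep (floor 12 mm above the bench). The bits stand in them in any order
- step_bit: bystander: dark stepped-cone drill bit, 81 mm, head 25 mm, standing in the stand
- forstner_bit: bystander: bright steel bit with a flat 29 mm head, 78 mm, standing in the stand
- multimeter: bystander: dark hand multimeter 150 x 74 x 34 mm lying on the bench
- quad_frame: bystander: small dark four-armed drone frame, about 130 mm across, on the bench
- alu_cover: bystander: bent aluminium cover with three holes, 80 x 120 x 40 mm, on the bench

How it is judged:
On the way, in this order (a step that is already met when the one before it is completed fails the run):
1. the countersink's shank is fully home in the open chuck (z of countersink in the frame of chuck_mouth below -0.033 m and angle between the z axis of countersink and the z axis of chuck_mouth, either way round below 0.2 rad), for 0.2 s.
2. all three jaws press on the shank (contact force between each of jaw1, jaw2, jaw3 and countersink above 15 N), for 0.2 s.
At the end, for the whole second after the job is handed in: The countersink sits in the chuck with its shank end at least 32 mm deep (6 mm short of the floor at most), within 4 degrees of the chuck's axis, at rest, each of the three jaws pressing on it with more than 15 N, and nothing is held any more (all of step 2 and z of countersink in the frame of chuck_mouth below -0.032 m and angle between the z axis of countersink and the z axis of chuck_mouth, either way round below 0.07 rad and linear speed of countersink below 0.01 m/s); the robot touches nothing.
It fails at once if another bit is pulled out of the stand or knocked over (distance of any of step_bit, forstner_bit from where it was at the start of the episode above 0.02 m).
It fails at once if a thing lying on the bench is shifted by more than 30 mm (distance of any of multimeter, quad_frame, alu_cover from where it was at the start of the episode above 0.03 m).
It also fails if it takes over 67 s, if anything falls off the work surface, if the arm or the gripper's body presses on something with over 40 N, if the wrist force passes 120 N, or if a joint passes its speed limit or range.

### The arm

A 7-joint arm with a two-finger parallel gripper is mounted at the origin on the work surface. World frame = base frame: x ahead of the robot, y to its left, z up, the work surface at z = 0. Lengths are in m, angles in rad, forces in N, time in s.
With the tool pointing down it reaches from about 0.4 to 0.85 m from the base axis. Payload 10.4 kg.
Tool frame: the origin (TCP) lies midway between the tips of the shut fingers; the grasp point (between the pads) lies 19 mm behind it (ctrl.grasp_offset is the distance from the TCP to the grasp point, in m); z points along the fingers, x is the direction in which the jaws open and shut, and the axes are right-handed (so a half turn about z gives the same grasp; the last joint's range is limited). The gripper opens to 87 mm and grips with 3 to 60 N. Pads are 19 mm wide; open, the fingers measure 117 mm over their backs; the gripper's body (75 mm by 190 mm) begins 51 mm behind the grasp point.
Start: joints at [-1.239, 0.332, -0.065, 1.46, 0.022, 1.35, -0.088], TCP at [0.217, 0.586, 0.223] pointing down, gripper open.
Joint ranges: [-2.6, 2.6], [-0.5, 2.12], [-1.47, 1.34], [0.16, 2.42], [-1.27, 4.41], [0.06, 2.06], [-2.6, 2.6]. Speed limits (rad/s): [2.22, 2.22, 2.79, 2.79, 3.14, 3.14, 3.14].

### API

Orientations are given as a unit quaternion [w, x, y, z].
In Python, from rig import sense, optics, order, models, ctrl gives the robot as it stands.
- The arm moves only by the tool drive_tool, never from a script. Its arguments are lists of equal length, an entry for each row: "travel": the shift along the tool's x, y, z in cm, a list of three; "turn": the turn about the tool's z in degrees; "jaw": the finger opening in cm, from 0 to 8.7. In form: {"travel": [[dx, dy, dz], ...], "turn": [turn, ...], "jaw": [jaw, ...]}. A call has 1 to 10 rows; each row shifts and turns the commanded pose from where the row before left it, along the tool's axes as they then stand; what a row does not reach is not made up. A row lasts 1/10 s, in which the tool goes at most 50 mm and 8.59 degrees, less where a joint would pass 70% of its speed; a pose out of reach is approached as far as the arm can. A call with a gripper value outside its range is refused whole. The fingers move at their own pace and stop on an object; "grip_force" is the grip in N (left out, the last holds). Time passes only in rows, so rows that do not move let the fingers close. It gives the time, the measured TCP pose, the force and the opening at its end, in the units of the state.
- sense(): the state, without advancing time (a new reading comes with each control period).
- optics.read_camera(name): name is "side" or "top"; returns a dict with "color" (384x512x3 uint8, blue, green, red), "fov_y" (degrees; the focal length in pixels is half the picture's height over the tangent of half this angle, whatever the lens; pixels are square), "cx", "cy" (the principal point, pixels), "R" (3x3) and "t" (3): a world point X has camera coordinates R X + t. Camera axes: x right, y down, z forward; pixel columns grow to the right and rows downward; lengths in m; the calibration is good to about 2 mm. A picture is of the moment at which its call begins. There is no depth.
- order.finish_job(): hands the job in, once; it reports no verdict.
Trained networks look in a picture, given as the dict that the camera call returned (one of the last four; its "shot" number tells which), for a name from the list of things; names that differ only in an ending like _2 or _b are one class to them, and where a whole thing is asked for, a point or a joint stands for the part that bears it (a point fixed in the world has none). Each returns a list of dicts, best first, with "p" (0 to 1); they miss things now and then, are a little off and sometimes report something else, mostly with a low value. They report only what shows in the picture. A call takes as long as a camera call.
- models.search_frame(picture, target): "centre" ([x, y, z] in m, in the coordinates of the camera as it stood for that picture, good to about 4 mm: the middle of the surface that is visible of it).
The state is a dict: "time_s": time; "joint_positions": joint angles; "qvel": joint speeds; "effort": joint torques, N m; "eef_pos": TCP position; "ee_rot": TCP orientation; "ft_force": force on the tool from outside, world axes, zero at the start; "wrist_torque": the same for the moment, N m; "opening": opening from 0.0 (shut) to 1.0 (fully open).
Only numpy, scipy, OpenCV 4.12 (cv2) and the standard library are available. Lean on these libraries where they do the work, as an engineer would, in place of code of your own. Each camera call takes 0.05 s, during which the arm holds its last target.

## Working session

There is one attempt and no reset: what is moved stays moved. The work goes in short steps, Python scripts to look and compute and a tool call to move; the robot and the scene stay as the last step left them, time stands still between calls to the robot, and variables do not carry over. Pictures are saved under pics/ and viewed, and the job is handed in when it is done.

Besides the shell and the picture viewer there is one more tool, called after ">>>" as a command line: name --pt "numbers of a row" for each row, then --argument value for the rest. drive_tool: Moves the arm, as the interface text tells. Its arguments: {"type":"object","properties":{"travel":{"type":"array"},"turn":{"type":"array"},"jaw":{"type":"array"},"grip_force":{"type":"number"}},"required":["travel","turn","jaw"]}

```bash
ls -la; mkdir -p pics
python3 - <<'E'
from rig import sense, optics, order, models, ctrl
import cv2, numpy as np
print(sense()); print(ctrl.grasp_offset, dir(ctrl))
for n in ["side","top"]:
    p=optics.read_camera(n); cv2.imwrite(f"pics/{n}0.png",p["color"])
    print(n,p["fov_y"],p["cx"],p["cy"],p["R"],p["t"],[k for k in p])
    R=np.array(p["R"]);t=np.array(p["t"])
    print('cam pos',-R.T@t)
    for k in ["countersink","chuck_mouth","sleeve","bit_stand","step_bit","forstner_bit","multimeter","quad_frame","alu_cover","vise","jaw1"]:
        try:
            r=models.search_frame(p,k)
            for d in r[:3]:
                print(k,round(d["p"],2),(R.T@(np.array(d["centre"])-t)).round(4))
        except Exception as e: print(k,e)
E
```

```text
total 12
drwxr-xr-x  3 agent agent 4096 Dec  7 15:34 .
drwxr-xr-x 23 root  root  4096 Dec  7 15:34 ..
drwxr-xr-x  2 agent agent 4096 Dec  7 15:34 pics
{'time_s': 0.0, 'joint_positions': array([-1.23863683,  0.33286972, -0.06469745,  1.46094264,  0.0216059 ,
        1.34988359, -0.08850781]), 'qvel': array([-6.62700580e-04, -2.99293002e-07, -3.67916525e-04, -6.16396462e-04,
       -5.03249384e-04,  3.03981288e-04,  3.35295756e-04]), 'effort': array([-1.48139006e-03, -6.23262548e+01,  2.35521002e-02, -3.89900780e+01,
       -6.16148603e-02,  3.93914804e-02,  6.08248956e-05]), 'eef_pos': array([0.21697857, 0.58571896, 0.22175465]), 'ee_rot': array([ 4.30849713e-04,  8.20777937e-01,  5.71246955e-01, -5.56499985e-04]), 'ft_force': array([-0.45474323,  1.5179677 , -0.2601628 ]), 'wrist_torque': array([ 0.04433801, -0.00646038,  0.00723677]), 'opening': 0.9997996301052533}
0.0187 ['MotionError', '__class__', '__delattr__', '__dict__', '__dir__', '__doc__', '__eq__', '__format__', '__ge__', '__getattribute__', '__getstate__', '__gt__', '__hash__', '__init__', '__init_subclass__', '__le__', '
[... 1033 characters left out ...]
 254.08807481428713 192.77106670326538 [[-0.00184472 -0.99999575  0.0022585 ]
 [-0.99319847  0.00156924 -0.11642309]
 [ 0.11641906 -0.00245791 -0.99319714]] [-0.09076948  0.56872026  0.84561127] ['color', 'fov_y', 'cx', 'cy', 'R', 't', 'shot']
cam pos [ 0.46623938 -0.08958311  0.90627587]
chuck_mouth 0.76 [0.5924 0.2057 0.1612]
chuck_mouth 0.3 [ 0.5578 -0.3353  0.0782]
sleeve 0.88 [0.492  0.1543 0.2328]
bit_stand 0.55 [ 0.5451 -0.2769  0.0394]
forstner_bit 0.74 [ 0.5596 -0.3342  0.0823]
multimeter 0.83 [ 0.4431 -0.0809  0.0329]
quad_frame 0.87 [ 0.7103 -0.1562  0.0104]
quad_frame 0.75 [0.5915 0.2015 0.1344]
alu_cover 0.94 [ 6.822e-01 -3.013e-01 -5.000e-04]
jaw1 0.51 [ 0.4445 -0.0808  0.0314]
```

View pics/side0.png

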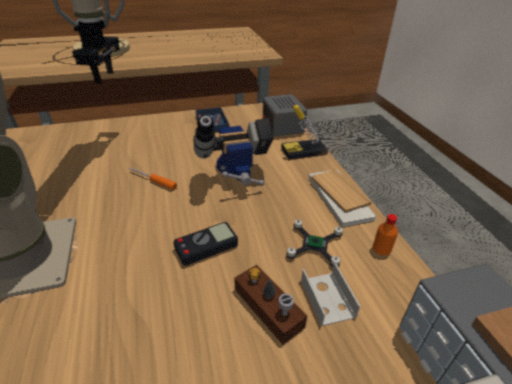

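View pics/top0.png

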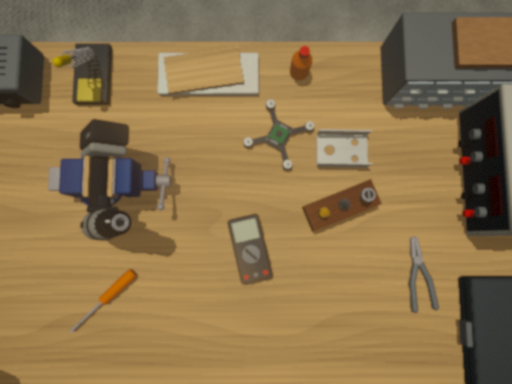

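The gold bit is at about (255,272) in the side view and (324,212) in the top view, at the left end of the stand. The chuck mouth is at about (205,125) side and (120,222) top. I'll zoom in on both.

Run:
```python
import cv2, numpy as np
s=cv2.imread("pics/side0.png");t=cv2.imread("pics/top0.png")
def c(im,x,y,w,h,k=6): return cv2.resize(im[y:y+h,x:x+w],None,fx=k,fy=k,interpolation=cv2.INTER_CUBIC)
a=np.hstack([c(s,185,105,60,48),c(t,80,195,60,48)])
b=np.hstack([c(s,232,255,75,48,5),c(t,305,180,75,48,5)])
a=a[:, :720]; b=cv2.resize(b,(720,230))
cv2.imwrite("pics/z0.png",np.vstack([a,b]))
```

```text
(no output)
```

View pics/z0.png

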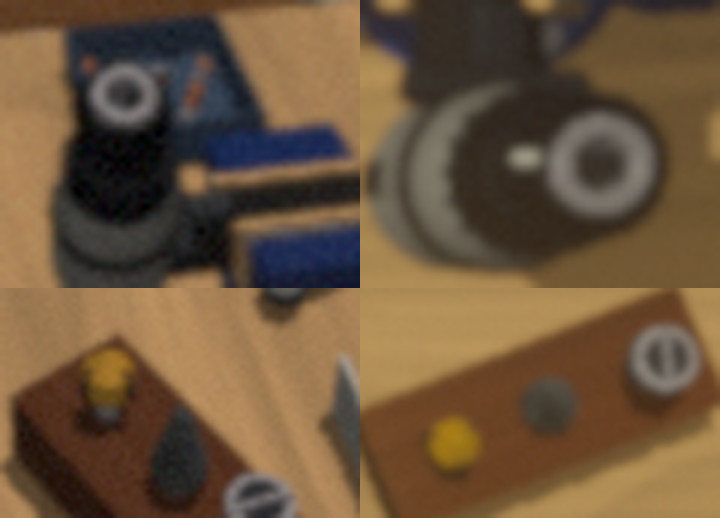

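```bash
cat > h.py <<'E'
import numpy as np, cv2
def K(p):
    f=p["color"].shape[0]/2/np.tan(np.radians(p["fov_y"]/2)); return f
def proj(p,X):
    X=np.atleast_2d(X); c=X@np.array(p["R"]).T+np.array(p["t"]); f=K(p)
    return np.c_[p["cx"]+f*c[:,0]/c[:,2], p["cy"]+f*c[:,1]/c[:,2]]
def ray(p,u,v):
    R=np.array(p["R"]);f=K(p);d=R.T@np.array([(u-p["cx"])/f,(v-p["cy"])/f,1]);return -R.T@np.array(p["t"]),d/np.linalg.norm(d)
def atz(p,u,v,z):
    o,d=ray(p,u,v);return o+d*(z-o[2])/d[2]
def tri(a,b):
    A=0;B=0;
    for o,d in (a,b):
        M=np.eye(3)-np.outer(d,d);A=A+M;B=B+M@o
    X=np.linalg.solve(A,B)
    return X,[np.linalg.norm((np.eye(3)-np.outer(d,d))@(X-o)) for o,d in (a,b)]
def axis(az,tilt=35):
    t=np.radians(tilt);a=np.radians(az);return np.array([np.sin(t)*np.sin(a),-np.sin(t)*np.cos(a),np.cos(t)])
def circ(c,a,r,n=60):
    u=np.cross(a,[0,0,1.]) if abs(a[2])<.99 else np.array([1.,0,0]);u/=np.linalg.norm(u);v=np.cross(a,u);t=np.linspace(0,2*np.pi,n)
    return c+r*(np.cos(t)[:,None]*u+np.sin(t)[:,None]*v)
E
python3 - <<'E'
from rig import optics
from h import *
import pickle
ps=optics.read_camera("side");pt=optics.read_camera("top")
pickle.dump((ps,pt),open("cams.pkl","wb"))
X,e=tri(ray(ps,205.4,120.6),ray(pt,119.6,221.8));print('mouth',X,e,atz(ps,205.4,120.6,.241),atz(pt,119.6,221.8,.241))
# gold blob centroids
for n,p,roi in (("side",ps,(240,260,275,292)),("top",pt,(312,200,336,225))):
    x0,y0,x1,y1=roi;h=cv2.cvtColor(p["color"][y0:y1,x0:x1],cv2.COLOR_BGR2HSV)
    m=((h[...,1]>170)&(h[...,0]>18)&(h[...,0]<32)&(h[...,2]>90)).astype(np.uint8)
    n_,l,s,c=cv2.connectedComponentsWithStats(m);i=1+np.argmax(s[1:,4]);print(n,s[i],c[i]+[x0,y0])
    for z in (.063,.067,.079): print(z,atz(p,*(c[i]+[x0,y0]),z))
# stand in top
im=pt["color"][150:250,290:395]; 
for q in [(368,194),(344,204)]: print(atz(pt,*q,.09))
E
python3 - <<'E'
import pickle
from h import *
ps,pt=pickle.load(open("cams.pkl","rb"))
M=np.array([.4955,.150,.241])
X,_=tri(ray(ps,205.4,120.6),ray(pt,119.6,221.8)); M=X
rows=[]
for az in (-20,-10,0,10,20):
    a=axis(az);r=[]
    for p,(x,y) in ((ps,(180,100)),(pt,(75,185))):
        im=cv2.resize(p["color"][y:y+70,x:x+80],None,fx=3.5*.55*1,fy=3.5*.55,interpolation=cv2.INTER_CUBIC);k=3.5*.55
        for d,rr,col in ((0,.0145,(0,255,0)),(-.004,.0215,(0,0,255)),(-.048,.0215,(255,0,255)),(-.059,.026,(255,255,0))):
            q=(proj(p,circ(M+d*a,a,rr))-[x,y]+.5)*k
            cv2.polylines(im,[q.astype(np.int32)],True,col,1,cv2.LINE_AA)
        r.append(im)
    rows.append(np.vstack(r))
cv2.imwrite("pics/fit.png",np.hstack(rows)); print(np.hstack(rows).shape)
E
```

```text
mouth [0.49437806 0.13955825 0.24003692] [np.float64(0.00019116515906132304), np.float64(0.00019116515906143295)] [0.49392364 0.13762414 0.241     ] [0.49452645 0.13920069 0.241     ]
side [10  9  9 10 47] [254.12765957 273.10638298]
0.063 [ 0.52222281 -0.24123184  0.063     ]
0.067 [ 0.52125979 -0.24441613  0.067     ]
0.079 [ 0.51837072 -0.25396902  0.079     ]
top [ 7  7 11 11 85] [323.85882353 211.92941176]
0.063 [ 0.52279412 -0.24369172  0.063     ]
0.067 [ 0.52252585 -0.24296072  0.067     ]
0.079 [ 0.52172107 -0.24076772  0.079     ]
[ 0.55891253 -0.33334067  0.09      ]
[ 0.53770261 -0.2817664   0.09      ]
(270, 770, 3)
```

View pics/fit.png

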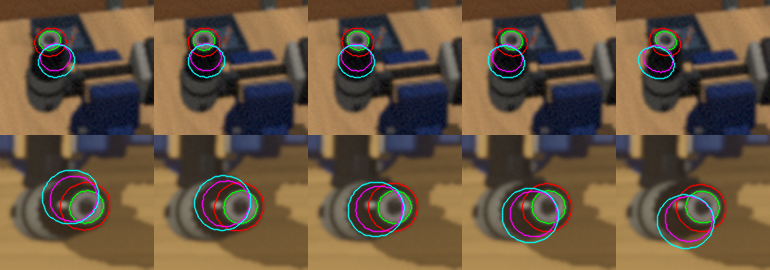

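Run:
```python
import pickle
from h import *
ps,pt=pickle.load(open("cams.pkl","rb"))
M=np.array([.4943,.1392,.241])
rows=[]
for az in (0,5,10):
    a=axis(az);r=[]
    for p,(x,y) in ((ps,(185,105)),(pt,(75,190))):
        k=4
        im=cv2.resize(p["color"][y:y+60,x:x+64],None,fx=k,fy=k,interpolation=cv2.INTER_CUBIC)
        for d,rr,col in ((0,.0145,(0,255,0)),(-.004,.0215,(0,0,255)),(-.048,.0215,(255,0,255)),(-.059,.026,(255,255,0)),(-.08,.026,(255,255,0))):
            q=(proj(p,circ(M+d*a,a,rr))-[x,y]+.5)*k
            cv2.polylines(im,[q.astype(np.int32)],True,col,1,cv2.LINE_AA)
        r.append(im)
    rows.append(np.vstack(r))
cv2.imwrite("pics/fit2.png",np.hstack(rows)); print(np.hstack(rows).shape)
```

```text
(480, 768, 3)
```

View pics/fit2.png

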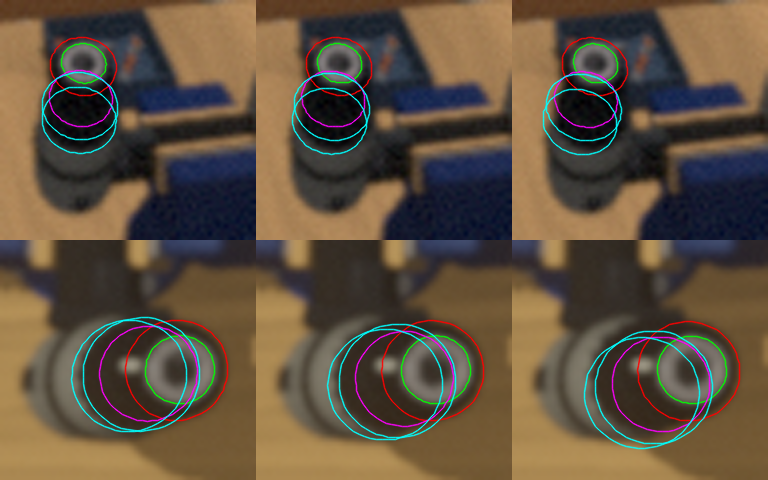

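>>> drive_tool --pt "-3.2 3.5 -1.0" --pt "-3.2 3.5 -1.0" --pt "-3.2 3.5 -1.0" --pt "-3.2 3.5 -1.0" --pt "-3.2 3.5 -1.0" --pt "-3.2 3.5 -1.0" --pt "-3.2 3.5 -1.0" --pt "-3.2 3.5 -1.0" --pt "-3.2 3.5 -1.0" --pt "-3.2 3.5 -1.0" --turn '[0, 0, 0, 0, 0, 0, 0, 0, 0, 0]' --jaw '[8.7, 8.7, 8.7, 4.5, 4.5, 4.5, 4.5, 4.5, 4.5, 4.5]' --grip_force 20

```text
time_s: 2.3
eef_pos: [0.4347, 0.1625, 0.3233]
ee_rot: [-0.0, 0.821, 0.571, 0.001]
ft_force: [0.1, 1.2, 1.2]
opening: 0.535
```

>>> drive_tool --pt "-3.9 2.5 0.5" --pt "-3.9 2.5 0.5" --pt "-3.9 2.5 0.5" --pt "-3.9 2.5 1.0" --pt "-3.9 2.5 1.0" --pt "-3.9 2.5 1.5" --pt "-3.9 2.5 1.5" --pt "-3.9 2.5 1.5" --pt "-3.9 2.5 1.5" --pt "0 0 1" --turn '[0, 0, 0, 0, 0, 0, 0, 0, 0, 0]' --jaw '[4.5, 4.5, 4.5, 4.5, 4.5, 4.5, 4.5, 4.5, 4.5, 4.5]'

```text
time_s: 3.3
eef_pos: [0.5217, -0.2494, 0.2161]
ee_rot: [0.001, 0.823, 0.568, -0.002]
ft_force: [-0.8, -0.2, -0.6]
opening: 0.519
```

>>> drive_tool --pt "0 0 0.5" --pt "0 0 0.5" --pt "0 0 0.5" --pt "0 0 0.5" --pt "0 0 0.5" --pt "0 0 0.5" --pt "0 0 0" --turn '[7.9, 7.9, 7.9, 7.9, 7.9, 7.9, 0]' --jaw '[4.5, 4.5, 4.5, 4.5, 4.5, 4.5, 4.5]'

```text
time_s: 4.0
eef_pos: [0.5231, -0.242, 0.187]
ee_rot: [-0.0, 0.981, 0.192, -0.0]
ft_force: [-1.4, 0.6, -1.3]
opening: 0.514
```

```bash
cat >> h.py <<'E'
def tf(s):
    from scipy.spatial.transform import Rotation as Ro
    q=s["ee_rot"];return Ro.from_quat([q[1],q[2],q[3],q[0]]).as_matrix()
def todo(s,target,psi=None):
    T=tf(s);print("tcp",np.round(s["eef_pos"],4),"psi",np.degrees(np.arctan2(T[1,0],T[0,0])).round(1),"tilt",np.round(T[:,2],4),"q",np.round(s["joint_positions"],2),"F",np.round(s["ft_force"],1),"M",np.round(s["wrist_torque"],2),"open mm",round(s["opening"]*87,1))
    print("cm in tool:",(T.T@(np.array(target)-s["eef_pos"])*100).round(2))
E
python3 - <<'E'
from rig import *
from h import *
s=sense();todo(s,[.522,-.2435,.054])
p=optics.read_camera("side");cv2.imwrite("pics/a1.png",cv2.resize(p["color"][170:350,170:370],None,fx=3,fy=3,interpolation=cv2.INTER_CUBIC))
E
```

```text
tcp [ 0.5231 -0.242   0.187 ] psi 22.2 tilt [-9.e-04  5.e-04 -1.e+00] q [-0.39  0.34  0.91  1.68 -0.28  1.26  0.97] F [-1.4  0.6 -1.3] M [-0.06  0.03  0.07] open mm 44.8
cm in tool: [-0.15  0.11 13.3 ]
```

View pics/a1.png

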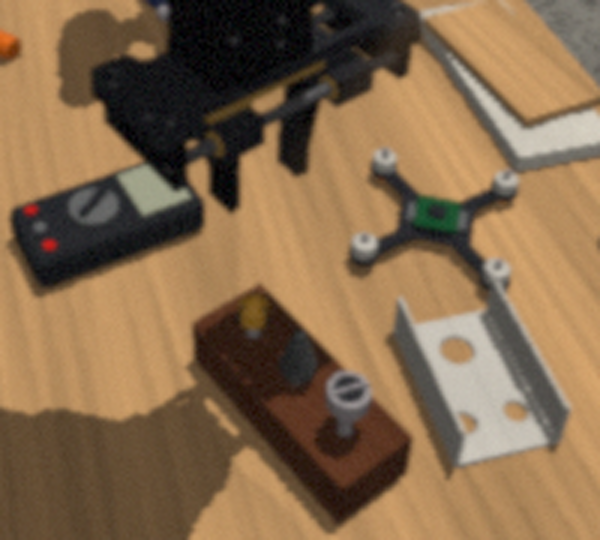

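The open gripper hangs above the stand, with the fingers on either side of the gold bit. The multimeter and the other bits are clear. Next I descend, then close gently.

>>> drive_tool --pt "-0.15 0.1 2.8" --pt "0 0 2.8" --pt "0 0 2.8" --pt "0 0 2.5" --pt "0 0 1.6" --pt "0 0 0.8" --pt "0 0 0" --turn '[0, 0, 0, 0, 0, 0, 0]' --jaw '[4.5, 4.5, 4.5, 4.5, 4.5, 4.5, 4.5]'

```text
time_s: 4.75
eef_pos: [0.522, -0.2442, 0.0542]
ee_rot: [-0.0, 0.981, 0.194, -0.0]
ft_force: [-0.3, -0.1, -0.3]
opening: 0.521
```

Run:
```python
from rig import *
from h import *
s=sense();todo(s,[.522,-.2435,.054])
p=optics.read_camera("side");a=cv2.resize(p["color"][230:330,200:330],None,fx=3,fy=3,interpolation=cv2.INTER_CUBIC)
p=optics.read_camera("top");b=cv2.resize(p["color"][150:250,270:400],None,fx=3,fy=3,interpolation=cv2.INTER_CUBIC)
cv2.imwrite("pics/a2.png",np.hstack([a,b]))
```

```text
tcp [ 0.522  -0.2442  0.0542] psi 22.4 tilt [-8.e-04  3.e-04 -1.e+00] q [-0.29  0.49  0.82  1.81 -0.42  1.02  1.08] F [-0.3 -0.1 -0.3] M [-0.07  0.05 -0.01] open mm 45.3
cm in tool: [ 0.02 -0.07  0.02]
```

View pics/a2.png

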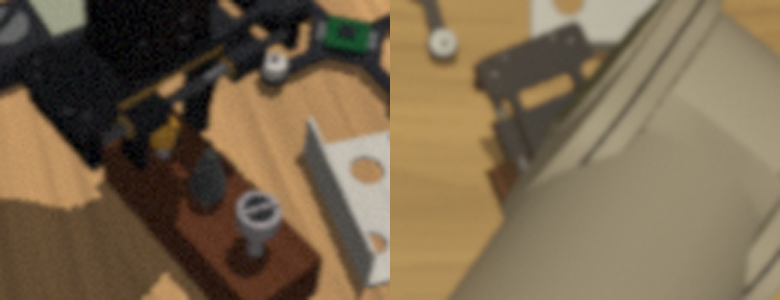

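The gold head is between the fingers, so I'll close and lift.

>>> drive_tool --pt "0 0 0" --pt "0 0 0" --pt "0 0 0" --pt "0 0 0" --pt "0 0 0" --pt "0 0 -1" --pt "0 0 -1.5" --pt "0 0 -2" --pt "0 0 0" --turn '[0, 0, 0, 0, 0, 0, 0, 0, 0]' --jaw '[1.5, 1.5, 1.5, 1.5, 1.5, 1.5, 1.5, 1.5, 1.5]' --grip_force 20

```text
time_s: 5.75
eef_pos: [0.5237, -0.2453, 0.1028]
ee_rot: [0.001, 0.981, 0.193, 0.002]
ft_force: [0.5, 0.5, -1.4]
opening: 0.242
```

Run:
```python
from rig import *
from h import *
s=sense();todo(s,[.522,-.2435,.054])
p=optics.read_camera("side");a=cv2.resize(p["color"][210:330,200:330],None,fx=5,fy=5,interpolation=cv2.INTER_CUBIC)
cv2.imwrite("pics/a3.png",a)
```

```text
tcp [ 0.5237 -0.2453  0.1028] psi 22.3 tilt [ 0.0045 -0.0011 -1.    ] q [-0.33  0.43  0.86  1.77 -0.36  1.1   1.04] F [ 0.5  0.5 -1.4] M [-0.08  0.01 -0.09] open mm 21.1
cm in tool: [-0.11 -0.25  4.88]
```

View pics/a3.png

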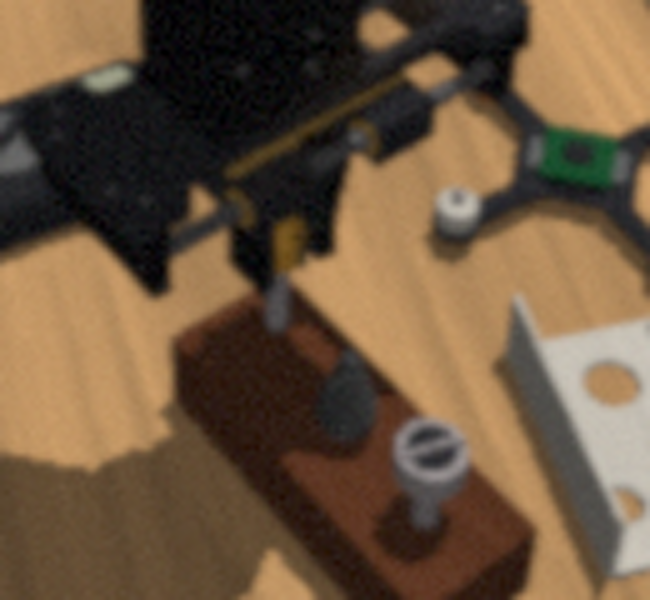

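Opening is 21 mm and the shank is out of the hole, so the bit is held. I'll rise, turn the jaws square to the chuck's lean plane, and go above the mouth.

>>> drive_tool --pt "0 0 -2" --pt "0 0 -2" --pt "0 0 -2" --turn '[6.7, 6.7, 6.7]' --jaw '[1.5, 1.5, 1.5]'

```text
time_s: 6.1
eef_pos: [0.5218, -0.2441, 0.1598]
ee_rot: [-0.0, 1.0, 0.017, -0.0]
ft_force: [0.6, 0.6, -1.2]
opening: 0.246
```

>>> drive_tool --pt "-0.15 -3.8 -1.8" --pt "-0.15 -3.8 -1.8" --pt "-0.15 -3.8 -1.8" --pt "-0.15 -3.8 -1.8" --pt "-0.15 -3.8 -1.8" --pt "-0.15 -3.8 -1.8" --pt "-0.15 -3.8 -1.8" --pt "-0.15 -3.8 -1.8" --pt "-0.15 -3.8 -1.8" --pt "-0.15 -3.8 -1.0" --turn '[0, 0, 0, 0, 0, 0, 0, 0, 0, 0]' --jaw '[1.5, 1.5, 1.5, 1.5, 1.5, 1.5, 1.5, 1.5, 1.5, 1.5]'

```text
time_s: 7.1
eef_pos: [0.4925, 0.1364, 0.3327]
ee_rot: [-0.001, 1.0, 0.019, 0.0]
ft_force: [1.0, -0.0, -0.8]
opening: 0.244
```

>>> drive_tool --pt "0 0 0" --pt "0 0 0" --turn '[0, 0]' --jaw '[1.5, 1.5]'

```text
time_s: 7.3
eef_pos: [0.4925, 0.1353, 0.3311]
ee_rot: [0.0, 1.0, 0.02, -0.0]
ft_force: [-0.4, -0.8, -0.6]
opening: 0.243
```

Run:
```python
from rig import *
from h import *
s=sense();todo(s,[.494,.139,.302])
out=[]
E0=np.array(s["eef_pos"])-[0,0,.042]
for n,r in (("side",(150,60,110,100)),("top",(60,160,110,100))):
    p=optics.read_camera(n);x,y,w,h=r
    a=cv2.resize(p["color"][y:y+h,x:x+w],None,fx=3.5,fy=3.5,interpolation=cv2.INTER_CUBIC)
    for P,c in ((E0,(0,0,255)),(E0+[0,0,.067],(0,255,0)),(np.array([.494,.139,.241]),(255,0,255))):
        q=(proj(p,P)[0]-[x,y]+.5)*3.5; print(n,proj(p,P)); cv2.circle(a,tuple(int(v) for v in q),3,c,1)
    out.append(a)
cv2.imwrite("pics/b1.png",np.hstack(out))
```

```text
tcp [0.4925 0.1353 0.3311] psi 2.3 tilt [-5.e-04 -9.e-04 -1.e+00] q [-1.15  0.01  0.81  1.61 -0.01  1.52 -0.3 ] F [-0.4 -0.8 -0.6] M [-0.15  0.11  0.03] open mm 21.1
cm in tool: [ 0.16 -0.36  2.91]
side [[203.71054045 103.64969078]]
side [[201.73643962  77.42667116]]
side [[205.34086679 120.36844344]]
top [[111.6364815  221.78201033]]
top [[ 94.47612087 219.79421803]]
top [[119.70543309 222.10779592]]
```

View pics/b1.png

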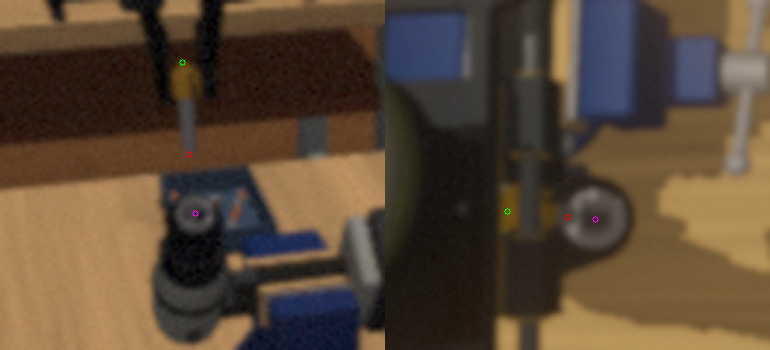

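The bit hangs straight, with its end at about (188,150) in the left crop. The prediction was (189,155), so it agrees. Next I enter the mouth vertically and let the bit pivot in the pads with a light grip.

>>> drive_tool --pt "0.15 -0.3 1.5" --pt "0 -0.2 1.5" --pt "0 0 1.0" --pt "0 0 0.7" --pt "0 0 0.35" --pt "0 0 0" --pt "0 0 0" --turn '[0, 0, 0, 0, 0, 0, 0]' --jaw '[1.5, 1.5, 1.5, 1.5, 1.5, 1.5, 1.5]' --grip_force 8

```text
time_s: 8.1
eef_pos: [0.4943, 0.1398, 0.2815]
ee_rot: [-0.0, 1.0, 0.019, 0.0]
ft_force: [-0.8, -0.1, -1.0]
opening: 0.248
```

```bash
cat > look.py <<'E'
import sys
from rig import *
from h import *
def look(name,views,target,E=None):
    s=sense();todo(s,target);out=[]
    for n,r in views:
        p=optics.read_camera(n);x,y,w,h=r;k=390/w
        a=cv2.resize(p["color"][y:y+h,x:x+w],(390,int(h*k)),interpolation=cv2.INTER_CUBIC)
        out.append(a)
    cv2.imwrite(f"pics/{name}.png",np.hstack(out))
E
python3 - <<'E'
from look import *
look("b2",(("side",(170,70,70,70)),("top",(70,185,70,70))),[.494,.1405,.2805])
E
```

```text
tcp [0.4943 0.1398 0.2815] psi 2.2 tilt [ 5.e-04  4.e-04 -1.e+00] q [-1.15  0.04  0.82  1.69 -0.03  1.42 -0.29] F [-0.8 -0.1 -1. ] M [-0.13  0.04  0.04] open mm 21.6
cm in tool: [-0.03 -0.07  0.1 ]
```

View pics/b2.png

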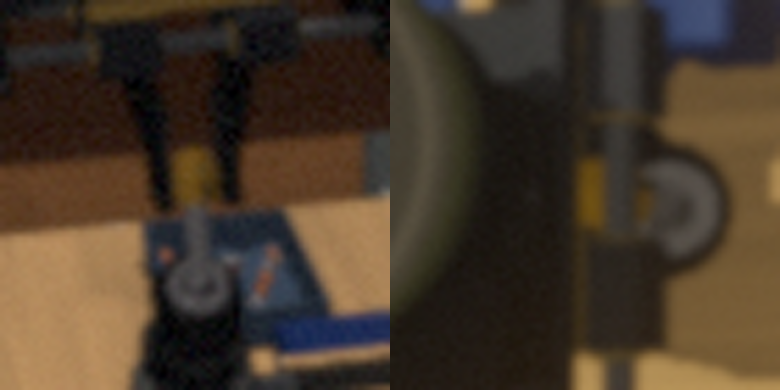

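The shank end sits in the ring opening, at about (197,290) in the left crop. Now the pivot arc.

>>> drive_tool --pt "0 0 0.2" --pt "0 0.35 0.16" --pt "0 0.35 0.16" --pt "0 0.34 0.24" --pt "0 0.33 0.24" --pt "0 0.32 0.3" --pt "0 0.32 0.3" --pt "0 0 0" --turn '[0, 0, 0, 0, 0, 0, 0, 0]' --jaw '[1.5, 1.5, 1.5, 1.5, 1.5, 1.5, 1.5, 1.5]' --grip_force 8

```text
time_s: 9.0
eef_pos: [0.4947, 0.1191, 0.2645]
ee_rot: [0.0, 1.0, 0.019, -0.0]
ft_force: [0.0, -0.2, -0.5]
opening: 0.246
```

Run:
```python
from look import *
look("b3",(("side",(170,70,70,70)),("top",(70,185,70,70))),[.494,.117,.2618])
```

```text
tcp [0.4947 0.1191 0.2645] psi 2.1 tilt [-6.e-04 -2.e-04 -1.e+00] q [-1.13  0.03  0.83  1.73 -0.03  1.39 -0.25] F [ 0.  -0.2 -0.5] M [ 0.12  0.05 -0.  ] open mm 21.4
cm in tool: [-0.08  0.21  0.27]
```

View pics/b3.png

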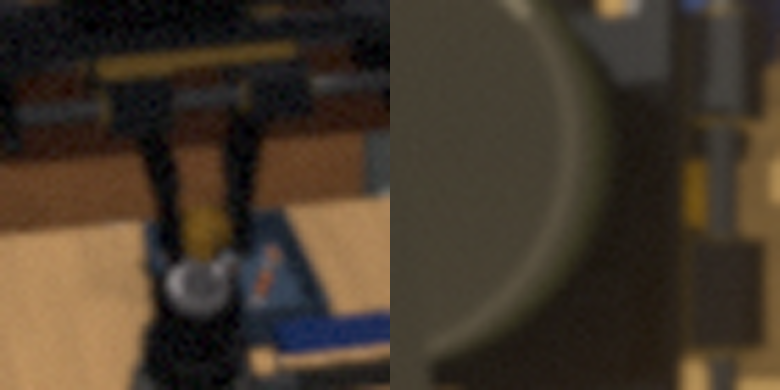

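The head has leaned toward the camera with the shank in the mouth, so the pivot worked with negligible force. Now down along the axis.

>>> drive_tool --pt "0 0.2 0.27" --pt "0 -0.17 0.25" --pt "0 -0.17 0.25" --pt "0 -0.17 0.25" --pt "0 -0.17 0.25" --pt "0 -0.17 0.25" --pt "0 -0.17 0.25" --pt "0 0 0" --turn '[0, 0, 0, 0, 0, 0, 0, 0]' --jaw '[1.5, 1.5, 1.5, 1.5, 1.5, 1.5, 1.5, 1.5]' --grip_force 8

```text
time_s: 9.9
eef_pos: [0.4946, 0.1279, 0.2472]
ee_rot: [0.0, 1.0, 0.019, -0.0]
ft_force: [0.4, -1.3, 0.8]
opening: 0.247
```

Run:
```python
from look import *
look("b4",(("side",(170,70,70,70)),("top",(70,185,70,70))),[.494,.1302,.243])
```

```text
tcp [0.4946 0.1279 0.2472] psi 2.2 tilt [ 0.e+00 -3.e-04 -1.e+00] q [-1.13  0.05  0.83  1.76 -0.04  1.35 -0.26] F [ 0.4 -1.3  0.8] M [-0.11  0.15  0.02] open mm 21.5
cm in tool: [-0.05 -0.23  0.42]
```

View pics/b4.png

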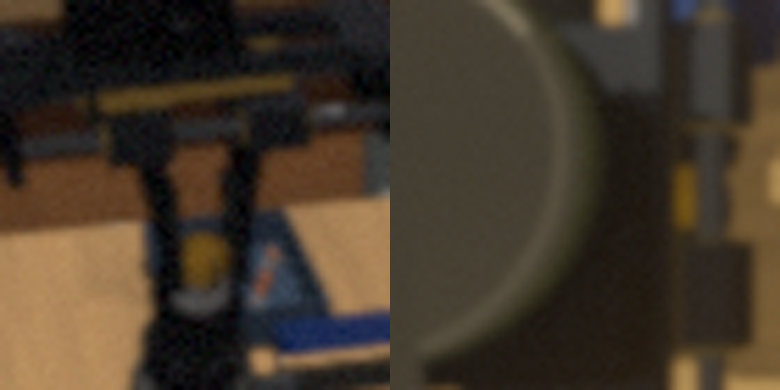

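The head is nearly at the ring, with the bottom edge of the gold at about (205,290). I'll go the last few millimetres.

>>> drive_tool --pt "0 -0.15 0.2" --pt "0 -0.15 0.2" --pt "0 -0.05 0.1" --pt "0 0 0" --turn '[0, 0, 0, 0]' --jaw '[1.5, 1.5, 1.5, 1.5]' --grip_force 8

```text
time_s: 10.4
eef_pos: [0.4954, 0.1305, 0.2434]
ee_rot: [0.0, 1.0, 0.018, 0.001]
ft_force: [-1.2, -3.9, 8.7]
opening: 0.247
```

Run:
```python
from look import *
look("b5",(("side",(170,70,70,70)),("top",(70,185,70,70))),[.494,.1302,.243])
```

```text
tcp [0.4954 0.1305 0.2434] psi 2.1 tilt [ 0.0019  0.     -1.    ] q [-1.13  0.06  0.83  1.76 -0.04  1.34 -0.26] F [-1.2 -3.9  8.7] M [-1.05  0.3   0.04] open mm 21.5
cm in tool: [-0.14  0.03  0.04]
```

View pics/b5.png

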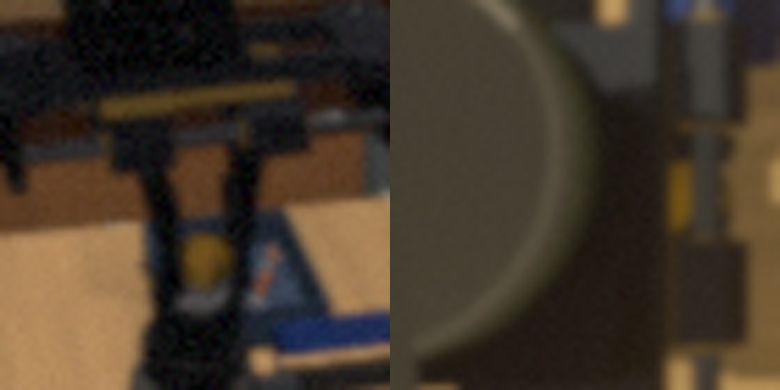

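Contact is 9.5 N, roughly along the axis, so either the bit is on the floor or the fingers are on the ring. I'll release, rise and look.

>>> drive_tool --pt "0 0 0" --pt "0 0 0" --pt "0 0 -0.5" --pt "0 0 -2" --pt "0 0 -3" --pt "0 0 -3" --pt "0 -5 0" --pt "0 -5 0" --pt "0 0 0" --turn '[0, 0, 0, 0, 0, 0, 0, 0, 0]' --jaw '[4, 4.5, 4.5, 4.5, 4.5, 4.5, 4.5, 4.5, 4.5]'

```text
time_s: 11.4
eef_pos: [0.4883, 0.2395, 0.3265]
ee_rot: [-0.0, 1.0, 0.024, -0.001]
ft_force: [-0.0, 0.1, -0.7]
opening: 0.513
```

Run:
```python
from look import *
look("b6",(("side",(185,95,50,50)),("top",(80,190,60,60))),[.494,.1302,.243])
M=np.array([.494,.139,.241]);a=axis(2)
out=[]
for n,(x,y,w,h) in (("side",(185,95,50,50)),("top",(80,190,60,60))):
    p=optics.read_camera(n);k=390/w
    im=cv2.resize(p["color"][y:y+h,x:x+w],(390,390),interpolation=cv2.INTER_CUBIC)
    for d,r,c in ((0,.0145,(0,255,0)),(.006,.011,(0,0,255)),(.020,.011,(0,0,255)),(.029,.001,(255,0,255))):
        cv2.polylines(im,[((proj(p,circ(M+d*a,a,r))-[x,y]+.5)*k).astype(np.int32)],True,c,1)
    out.append(im)
cv2.imwrite("pics/b6o.png",np.hstack(out))
```

```text
tcp [0.4883 0.2395 0.3265] psi 2.8 tilt [-1.3e-03  1.0e-04 -1.0e+00] q [-1.22  0.12  0.76  1.54 -0.08  1.52 -0.41] F [-0.   0.1 -0.7] M [-0.09  0.06  0.03] open mm 44.6
cm in tool: [ 0.05 10.94  8.35]
```

View pics/b6.png

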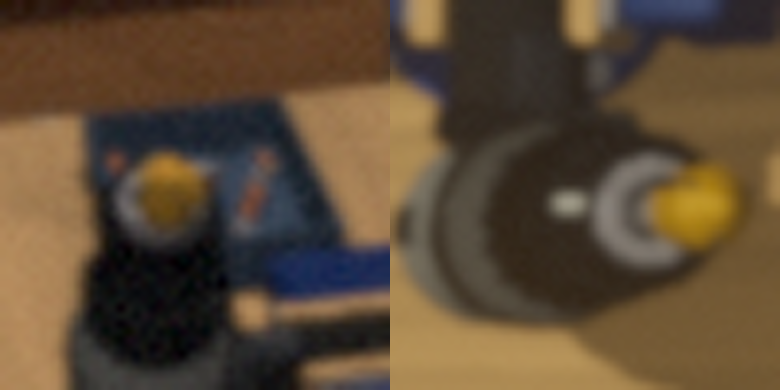

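View pics/b6o.png

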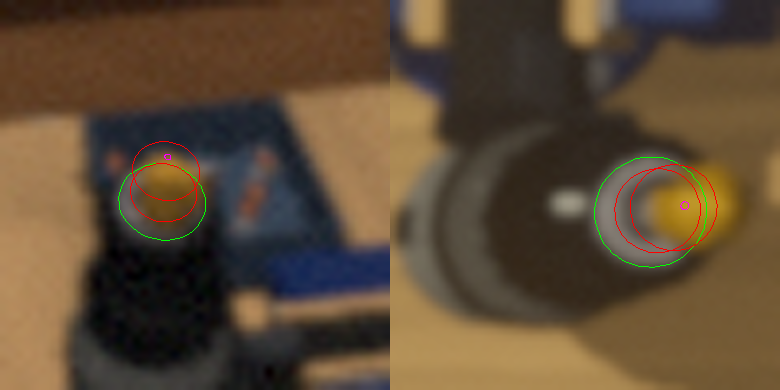

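```bash
cat > fitbit.py <<'E'
from rig import *
from h import *
from scipy.optimize import minimize
def masks():
    out=[]
    for n,(x,y,w,h) in (("side",(185,95,50,50)),("top",(90,195,60,50))):
        p=optics.read_camera(n);k=6
        im=cv2.resize(p["color"][y:y+h,x:x+w],None,fx=k,fy=k,interpolation=cv2.INTER_CUBIC)
        H=cv2.cvtColor(im,cv2.COLOR_BGR2HSV)
        m=((H[...,0]>16)&(H[...,0]<32)&(H[...,1]>150)&(H[...,2]>60)).astype(np.uint8)
        _,l,s,c=cv2.connectedComponentsWithStats(m)
        i=1+np.argmax(s[1:,4]);out.append((p,(x,y),k,(l==i),im));print(n,s[i],c[i]/k+[x,y])
    return out
def hull(p,o,k,E,u):
    P=np.vstack([circ(E+u*s,u,r,24) for s,r in ((.044,.011),(.058,.011),(.067,.0005))])
    return cv2.convexHull(((proj(p,P)-o+.5)*k).astype(np.float32)).astype(np.int32)
def fit(M=np.array([.494,.139,.241]),az=2):
    ms=masks();a=axis(az);e1=np.cross(a,[0,0,1.]);e1/=np.linalg.norm(e1);e2=np.cross(a,e1)
    def pose(v):
        d,x,y,g1,g2=v;u=a+g1*e1+g2*e2;u/=np.linalg.norm(u);return M-d/1000*a+(x*e1+y*e2)/1000,u
    def cost(v):
        E,u=pose(v);c=0
        for p,o,k,m,_ in ms:
            z=np.zeros(m.shape,np.uint8);cv2.fillConvexPoly(z,hull(p,o,k,E,u),1);z=z>0
            c+=1-(z&m).sum()/((z|m).sum())
        return c+.02*((v[1]/3)**2+(v[2]/3)**2)+.02*(np.hypot(v[3],v[4])/.17)**2
    best=min((minimize(cost,[d,0,0,g1,g2],method="Nelder-Mead",options=dict(initial_simplex=np.array([d,0,0,g1,g2])+np.vstack([np.zeros(5),np.diag([3,2,2,.06,.06])]))) for d in (38,32,26) for g1 in (0,) for g2 in (-.12,0,.12)),key=lambda r:r.fun)
    print(best.fun,best.x.round(3));E,u=pose(best.x);print("u",u.round(3),"depth",best.x[0])
    for i,(p,o,k,m,im) in enumerate(ms):
        cv2.polylines(im,[hull(p,o,k,E,u)],True,(0,0,255),1)
    return ms
if __name__=="__main__":
    import sys
    ms=fit();h=min(i[4].shape[0] for i in ms);cv2.imwrite("pics/%s.png"%sys.argv[1],np.hstack([i[4][:h] for i in ms]))
E
python3 fitbit.py f1
```

```text
side [ 109  121   48   53 1725] [206.80289855 119.37874396]
top [ 184  115   92   91 6074] [128.41507518 221.7569696 ]
0.49951852700176225 [ 3.1948e+01  2.3000e-01  9.2400e-01 -7.0000e-03  1.4600e-01]
u [ 0.031 -0.685  0.728] depth 31.948387083912394
```

View pics/f1.png

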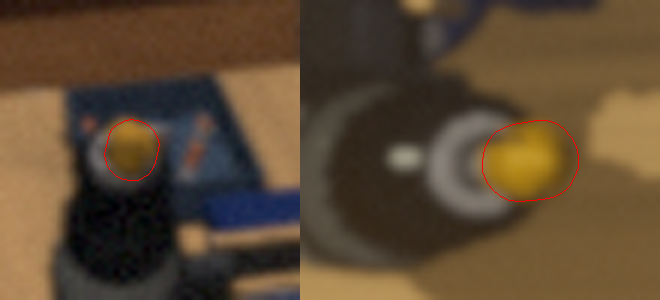

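```bash
sed -i 's/m=((H.*/hm=(H[...,0]>12)\&(H[...,0]<34)\&(H[...,1]>(200 if n=="top" else 115))\&(H[...,2]>(110 if n=="top" else 55)); m=hm.astype(np.uint8)\n        if n=="side": m[:int(12*k),:]=0; m[int(24+14)*k:,:]=0; m=cv2.morphologyEx(m,cv2.MORPH_OPEN,np.ones((13,13),np.uint8))/' fitbit.py
sed -i 's/best=min/for p,o,k,m,im in ms: im[cv2.morphologyEx(m.astype(np.uint8),cv2.MORPH_GRADIENT,np.ones((2,2),np.uint8))>0]=(0,255,0)\n    best=min/' fitbit.py
python3 fitbit.py f2
```

```text
side [   0   72   77  156 9436] [190.37293345 121.19448566]
top [ 190  126   72   69 3223] [127.95878581 221.96886958]
1.4906698317493403 [ 3.4529e+01  8.6000e-02  1.6520e+00 -1.4000e-02  5.2000e-02]
u [ 0.035 -0.615  0.788] depth 34.52920239664974
```

View pics/f2.png

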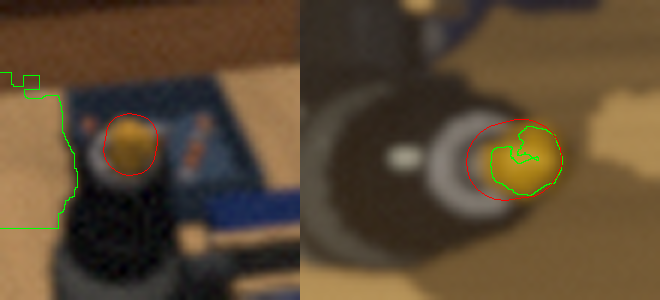

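Run:
```python
import pickle
from h import *
ps,pt=pickle.load(open("cams.pkl","rb"))
X,e=tri(ray(ps,206.6,119.4),ray(pt,127.0,221.4));print(X,e)
M=np.array([.494,.139,.241]);a=axis(2);v=X-M
print("axial",v@a,"perp",v-(v@a)*a)
# predictions of hull bbox centre
for d in (38,34,30):
  for lean in (0,5,10):
    u=axis(2,35+lean);dn=np.array([.02,-.819,-.573])
    # end resting: offset so shank at mouth contacts lower: E offset
    E=M-d/1000*a-dn*0.0+dn*(-.0025+ .0)*(lean/10)
    r=[]
    for p in (ps,pt):
        P=np.vstack([circ(E+u*s,u,q,24) for s,q in ((.044,.011),(.058,.011),(.067,.0005))]);q=proj(p,P);r+=[q.min(0).round(1),q.max(0).round(1)]
    print(d,lean,r)
```

```text
[0.49501983 0.12326    0.25104357] [np.float64(0.0002713099797926124), np.float64(0.00027130997979257803)]
axial 0.01727021864503536 perp [ 0.00067413 -0.00584025 -0.00410337]
38 0 [array([201.2, 112.7]), array([210.1, 123. ]), array([114.1, 214.9]), array([129.8, 228.4])]
38 5 [array([201.4, 113.8]), array([210.4, 124. ]), array([115.9, 214.9]), array([131.8, 228.4])]
38 10 [array([201.6, 115.1]), array([210.7, 125.1]), array([117.6, 215. ]), array([133.6, 228.4])]
34 0 [array([201.3, 111.9]), array([210.2, 122.2]), array([114.8, 214.8]), array([130.6, 228.3])]
34 5 [array([201.5, 113. ]), array([210.5, 123.3]), array([116.5, 214.8]), array([132.6, 228.3])]
34 10 [array([201.7, 114.3]), array([210.8, 124.4]), array([118.2, 214.8]), array([134.4, 228.3])]
30 0 [array([201.4, 111. ]), array([210.3, 121.4]), array([115.5, 214.6]), array([131.3, 228.2])]
30 5 [array([201.6, 112.2]), array([210.6, 122.5]), array([117.2, 214.6]), array([133.3, 228.2])]
30 10 [array([201.8, 113.5]), array([210.9, 123.6]), array([118.9, 214.6]), array([135.2, 228.2])]
```

Triangulating the head puts it 17 mm in front of the mouth on the axis. That matches a bit fully home (depth about 37–38 mm) and drooping about 10° in the open bore, which is allowed. Next I go above the sleeve, pre-turn anticlockwise by 30°, and descend around it.

>>> drive_tool --pt "0.2 4.6 0" --pt "0.2 4.6 0" --pt "0 0 0" --pt "0 0 0" --pt "0 0 0" --pt "0 0 0" --pt "0 0 0" --turn '[0, 0, -7.5, -7.5, -7.5, -7.5, 0]' --jaw '[6.8, 6.8, 6.8, 6.8, 6.8, 6.8, 6.8]'

```text
time_s: 12.5
eef_pos: [0.4982, 0.139, 0.3275]
ee_rot: [-0.0, 0.961, 0.278, 0.0]
ft_force: [-0.2, 0.6, -0.1]
opening: 0.776
```

Run:
```python
from look import *
look("c1",(("side",(165,60,90,90)),("top",(60,170,90,90))),[.4937,.1476,.2097])
```

```text
tcp [0.4982 0.139  0.3275] psi 32.2 tilt [ 1.e-04  6.e-04 -1.e+00] q [-1.13  0.04  0.8   1.6  -0.03  1.51  0.24] F [-0.2  0.6 -0.1] M [-0.    0.04 -0.01] open mm 67.5
cm in tool: [ 0.08 -0.96 11.78]
```

View pics/c1.png

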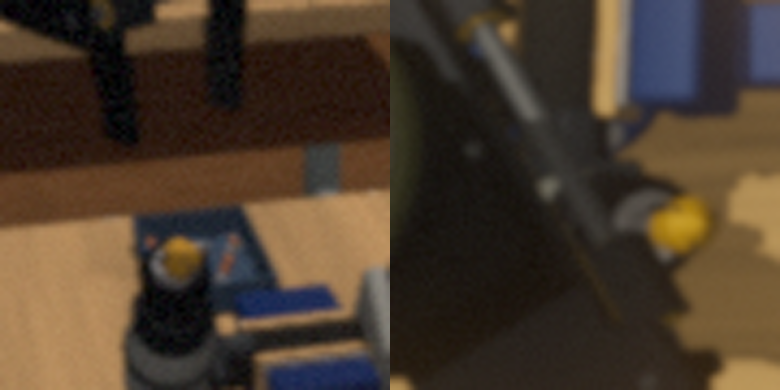

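>>> drive_tool --pt "0.1 -1.0 2" --pt "0 0 2.5" --pt "0 0 2.5" --pt "0 0 2.5" --pt "0 0 1.5" --pt "0 0 0.8" --pt "0 0 0" --turn '[0, 0, 0, 0, 0, 0, 0]' --jaw '[6.8, 6.8, 6.8, 6.8, 6.8, 6.8, 6.8]' --grip_force 40

```text
time_s: 13.3
eef_pos: [0.4933, 0.1484, 0.2088]
ee_rot: [0.0, 0.961, 0.276, -0.001]
ft_force: [-0.7, 0.6, -0.1]
opening: 0.778
```

>>> drive_tool --pt "0 0 0" --pt "0 0 0" --pt "0 0 0" --pt "0 0 0" --turn '[0, 0, 0, 0]' --jaw '[3.5, 3.5, 3.5, 3.5]' --grip_force 40

```text
time_s: 13.7
eef_pos: [0.4952, 0.1498, 0.2102]
ee_rot: [-0.001, 0.961, 0.277, 0.002]
ft_force: [7.3, 4.7, -4.4]
opening: 0.554
```

Run:
```python
from look import *
look("c2",(("side",(165,60,90,90)),("top",(60,170,90,90))),[.4937,.1476,.2097])
```

```text
tcp [0.4952 0.1498 0.2102] psi 32.2 tilt [ 0.0041  0.0024 -1.    ] q [-1.12  0.1   0.8   1.8  -0.08  1.27  0.26] F [ 7.3  4.7 -4.4] M [ 1.01 -1.77 -0.16] open mm 48.2
cm in tool: [-0.24  0.11  0.05]
```

View pics/c2.png

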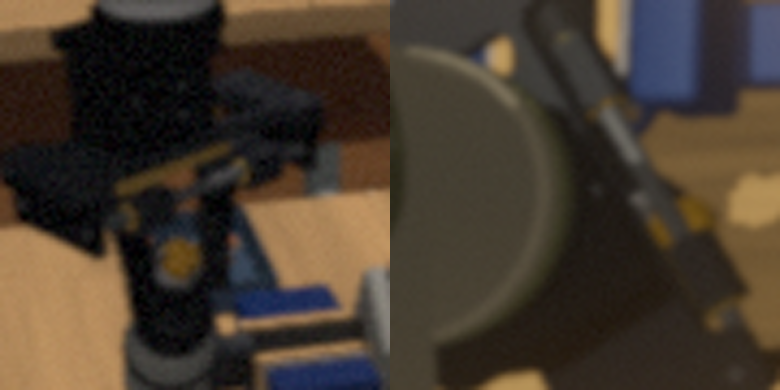

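The sleeve is gripped; 48 mm across the leaning cylinder is as expected. First stroke clockwise.

>>> drive_tool --pt "0 0 0" --pt "0 0 0" --pt "0 0 0" --pt "0 0 0" --pt "0 0 0" --turn '[6, 6, 6, 6, 6]' --jaw '[3.5, 3.5, 3.5, 3.5, 3.5]' --grip_force 40

```text
time_s: 14.3
eef_pos: [0.4933, 0.1473, 0.21]
ee_rot: [0.0, 1.0, 0.016, -0.001]
ft_force: [-3.9, -2.3, 2.8]
opening: 0.479
```

Run:
```python
from look import *
look("c3",(("side",(165,60,90,90)),("top",(60,170,90,90))),[.4937,.1476,.2097])
```

```text
tcp [0.4933 0.1473 0.21  ] psi 1.9 tilt [-1.4e-03 -8.0e-04 -1.0e+00] q [-1.16  0.1   0.84  1.8  -0.08  1.27 -0.26] F [-3.9 -2.3  2.8] M [-0.51  1.33  0.56] open mm 41.7
cm in tool: [ 0.04 -0.03  0.03]
```

>>> drive_tool --pt "0 0 0" --pt "0 0 0" --pt "0 0 0" --pt "0 0 0" --pt "0 0 0" --pt "0 0 0" --turn '[6, 6, 6, 6, 6, 0]' --jaw '[3.5, 3.5, 3.5, 3.5, 3.5, 3.5]' --grip_force 40

```text
time_s: 15.0
eef_pos: [0.4911, 0.147, 0.2107]
ee_rot: [0.001, 0.97, -0.242, -0.003]
ft_force: [-20.7, -12.1, 28.3]
opening: 0.526
```

Run:
```python
from look import *
look("c4",(("side",(165,60,90,90)),("top",(60,170,90,90))),[.4937,.1476,.2097])
```

```text
tcp [0.4911 0.147  0.2107] psi -28.0 tilt [-7.2e-03 -9.0e-04 -1.0e+00] q [-1.19  0.1   0.88  1.8  -0.09  1.28 -0.78] F [-20.7 -12.1  28.3] M [-1.73  6.41  1.19] open mm 45.8
cm in tool: [ 0.2  -0.17  0.1 ]
```

View pics/c4.png

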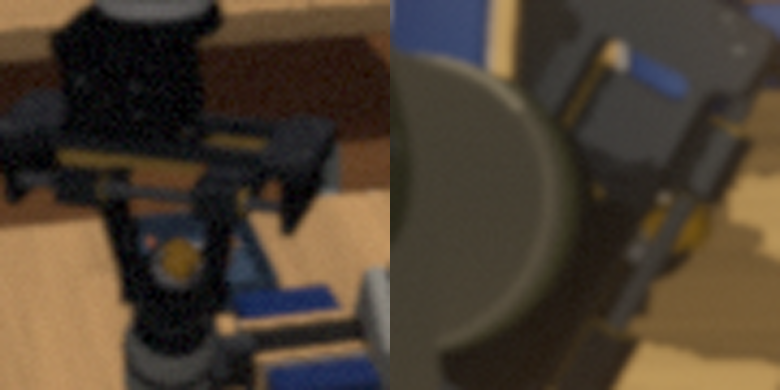

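>>> drive_tool --pt "0 0 0" --pt "0 0 0" --pt "0 0 0" --turn '[0, 0, 0]' --jaw '[6.8, 6.8, 6.8]' --grip_force 40

```text
time_s: 15.4
eef_pos: [0.4939, 0.1487, 0.2097]
ee_rot: [-0.0, 0.971, -0.241, 0.0]
ft_force: [-0.2, -0.8, -0.5]
opening: 0.711
```

Run:
```python
from look import *
look("c5",(("side",(165,60,90,90)),("top",(80,190,60,60))),[.4937,.1476,.2097])
```

```text
tcp [0.4939 0.1487 0.2097] psi -27.8 tilt [ 7.e-04  7.e-04 -1.e+00] q [-1.19  0.11  0.88  1.8  -0.09  1.27 -0.78] F [-0.2 -0.8 -0.5] M [-0.13  0.14  0.01] open mm 61.9
cm in tool: [0.03 0.11 0.  ]
```

View pics/c5.png

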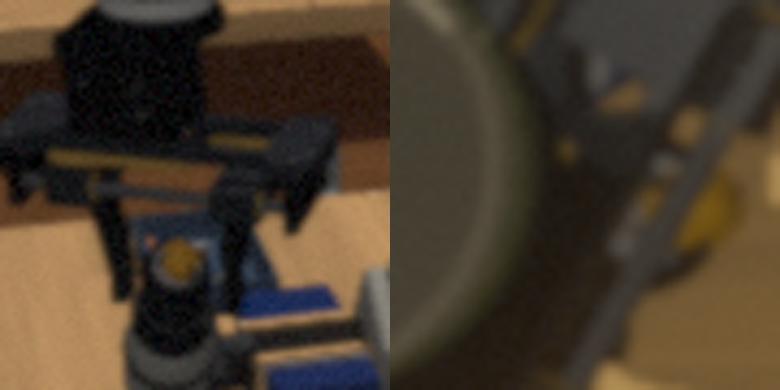

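>>> drive_tool --pt "0 0 -2.5" --pt "0 0 -4" --pt "0 0 -4" --pt "0 0 0" --pt "0 0 0" --pt "0 0 0" --pt "0 0 0" --pt "-4 -2 0" --pt "-4 -2 0" --pt "0 0 0" --turn '[0, 0, 0, -7.5, -7.5, -7.5, -7.5, 0, 0, 0]' --jaw '[6.8, 6.8, 6.8, 6.8, 6.8, 6.8, 6.8, 6.8, 6.8, 6.8]'

```text
time_s: 16.5
eef_pos: [0.4086, 0.1884, 0.3146]
ee_rot: [-0.001, 1.0, 0.022, -0.0]
ft_force: [0.5, -0.2, 0.1]
opening: 0.781
```

Run:
```python
from look import *
look("c6",(("side",(185,95,50,50)),("top",(80,190,60,60))),[.4937,.1476,.2097])
```

```text
tcp [0.4086 0.1884 0.3146] psi 2.5 tilt [-7.0e-04  2.2e-03 -1.0e+00] q [-1.33 -0.18  0.71  1.77  0.12  1.51 -0.59] F [ 0.5 -0.2  0.1] M [-0.06  0.    0.02] open mm 68.0
cm in tool: [ 8.33  4.48 10.47]
```

View pics/c6.png

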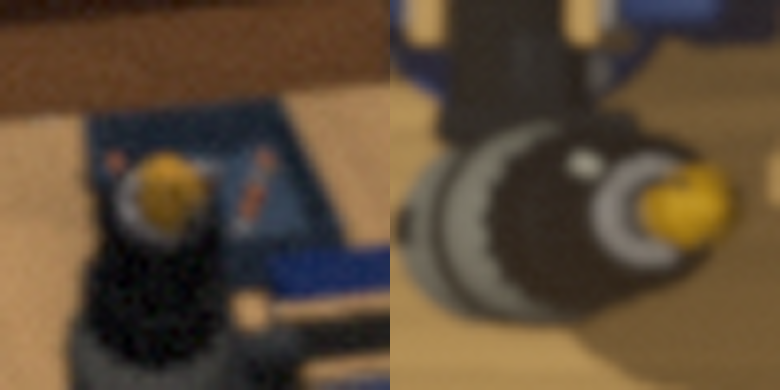

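```bash
cat > mark.py <<'E'
import pickle,sys
from h import *
ps,pt=pickle.load(open("cams.pkl","rb"))
M=np.array([.494,.139,.241]);a=axis(2);e1=np.cross(a,[0,0,1.]);e1/=np.linalg.norm(e1);e2=np.cross(a,e1)
def ang(u,v):
    b=None
    for d in np.arange(-.03,-.003,.0005):
        for ph in np.radians(np.arange(-180,180,1)):
            X=M+d*a+.0215*(np.cos(ph)*e1+np.sin(ph)*e2)
            # normal visible
            n=(np.cos(ph)*e1+np.sin(ph)*e2); cam=np.array([.466,-.0896,.906])
            if n@(cam-X)<0: continue
            q=np.linalg.norm(proj(pt,X)[0]-[u,v])
            if b is None or q<b[0]: b=(q,np.degrees(ph),d)
    return b
if __name__=="__main__":
    for u,v in np.array(sys.argv[1:],float).reshape(-1,2): print(ang(u,v))
E
python3 mark.py 107.3 220.8 109.3 214.7; python3 -c "
from mark import *
print(np.cross(e1,e2),a)"
```

```text
(np.float64(1.0463562447879968), np.float64(-97.0), np.float64(-0.0034999999999999754))
(np.float64(0.3817995621835021), np.float64(-128.0), np.float64(-0.0034999999999999754))
[ 0.02001753 -0.57322703  0.81915204] [ 0.02001753 -0.57322703  0.81915204]
```

The white mark on the sleeve moved from (568,203) to (583,163) in the right crop. That is about 35° clockwise, so a stroke works. I'll repeat.

>>> drive_tool --pt "4.15 2.25 0" --pt "4.15 2.25 0" --pt "0 0 0" --pt "0 0 0" --pt "0 0 0" --pt "0 0 0" --pt "0 0 2" --pt "0 0 2" --turn '[0, 0, -8, -8, -8, -8, 0, 0]' --jaw '[6.8, 6.8, 6.8, 6.8, 6.8, 6.8, 6.8, 6.8]'

```text
time_s: 17.4
eef_pos: [0.4983, 0.1426, 0.2742]
ee_rot: [0.001, 0.956, 0.293, 0.001]
ft_force: [-0.4, 0.2, -0.3]
opening: 0.782
```

Run:
```python
from look import *
todo(sense(),[.4937,.1476,.2097])
```

```text
tcp [0.4983 0.1426 0.2742] psi 34.1 tilt [ 1.9e-03 -5.0e-04 -1.0e+00] q [-1.23  0.06  0.91  1.7  -0.05  1.4   0.29] F [-0.4  0.2 -0.3] M [-0.07  0.07 -0.06] open mm 68.0
cm in tool: [-0.11 -0.68  6.45]
```

>>> drive_tool --pt "-0.1 -0.6 2.4" --pt "0 0 2.4" --pt "0 0 1.4" --pt "0 0 0" --pt "0 0 0" --pt "0 0 0" --pt "0 0 0" --turn '[0, 0, 0, 0, 0, 0, 0]' --jaw '[6.8, 6.8, 6.8, 6.8, 3.5, 3.5, 3.5]' --grip_force 50

```text
time_s: 18.1
eef_pos: [0.4941, 0.1489, 0.2136]
ee_rot: [-0.001, 0.956, 0.294, 0.002]
ft_force: [14.2, 8.4, -6.7]
opening: 0.595
```

>>> drive_tool --pt "0 0 0" --pt "0 0 0" --pt "0 0 0" --pt "0 0 0" --pt "0 0 0" --pt "0 0 0" --pt "0 0 0" --pt "0 0 0" --pt "0 0 0" --pt "0 0 0" --turn '[7, 7, 7, 7, 7, 7, 7, 7, 7, 0]' --jaw '[3.5, 3.5, 3.5, 3.5, 3.5, 3.5, 3.5, 3.5, 3.5, 3.5]' --grip_force 50

```text
time_s: 19.1
eef_pos: [0.4909, 0.1458, 0.2146]
ee_rot: [0.001, 0.968, -0.251, -0.003]
ft_force: [-21.8, -15.9, 35.9]
opening: 0.512
```

Run:
```python
from look import *
todo(sense(),[.4937,.1476,.2097])
```

```text
tcp [0.4909 0.1458 0.2146] psi -29.1 tilt [-0.0061 -0.0011 -1.    ] q [-1.31  0.11  1.01  1.8  -0.1   1.29 -0.78] F [-21.8 -15.9  35.9] M [-2.4   6.56  1.15] open mm 44.6
cm in tool: [ 0.16 -0.3   0.48]
```

>>> drive_tool --pt "0 0 0" --pt "0 0 0" --pt "0 0 0.1" --pt "0 0 0.1" --pt "0 0 0.1" --pt "0 0 0" --pt "0 0 0" --pt "0 0 0" --pt "0 0 0" --pt "0 0 0" --turn '[0, 0, -8, -8, -8, -8, -8, -8, -8, -8]' --jaw '[6.8, 6.8, 6.8, 6.8, 6.8, 6.8, 6.8, 6.8, 6.8, 6.8]'

```text
time_s: 20.1
eef_pos: [0.493, 0.1483, 0.2099]
ee_rot: [-0.0, 0.952, 0.305, 0.001]
ft_force: [0.5, -0.2, -0.2]
opening: 0.779
```

Run:
```python
from look import *
look("c7",(("side",(185,95,50,50)),("top",(80,190,60,60))),[.4937,.1476,.2097])
```

```text
tcp [0.493  0.1483 0.2099] psi 35.5 tilt [ 1.e-03  7.e-04 -1.e+00] q [-1.22  0.1   0.9   1.81 -0.09  1.27  0.33] F [ 0.5 -0.2 -0.2] M [-0.05 -0.05 -0.01] open mm 67.8
cm in tool: [0.01 0.1  0.02]
```

View pics/c7.png

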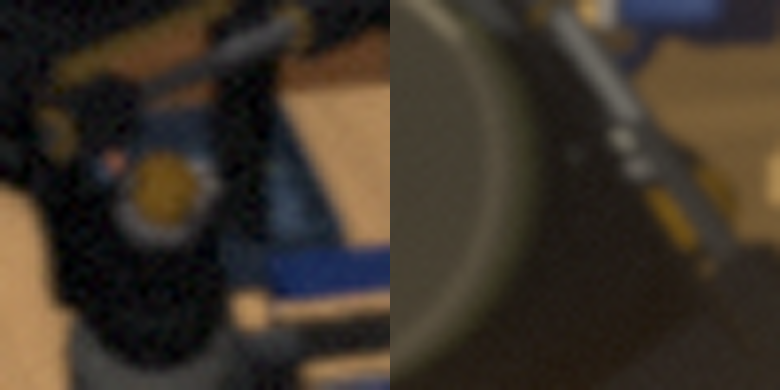

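Bright spot (622,137) is probably the sleeve mark, further clockwise. The bit is still well seated in the ring. Third stroke.

>>> drive_tool --pt "0 0 0" --pt "0 0 0" --pt "0 0 0" --pt "0 0 0" --turn '[0, 0, 0, 0]' --jaw '[3.5, 3.5, 3.5, 3.5]' --grip_force 50

```text
time_s: 20.6
eef_pos: [0.4951, 0.1502, 0.2099]
ee_rot: [-0.0, 0.953, 0.301, 0.004]
ft_force: [15.2, 9.0, -11.3]
opening: 0.554
```

>>> drive_tool --pt "0 0 0" --pt "0 0 0" --pt "0 0 0" --pt "0 0 0" --pt "0 0 0" --pt "0 0 0" --pt "0 0 0" --pt "0 0 0" --pt "0 0 0" --pt "0 0 0" --turn '[7, 7, 7, 7, 7, 7, 7, 7, 7, 0]' --jaw '[3.5, 3.5, 3.5, 3.5, 3.5, 3.5, 3.5, 3.5, 3.5, 3.5]' --grip_force 50

```text
time_s: 21.6
eef_pos: [0.4907, 0.1459, 0.2109]
ee_rot: [0.002, 0.97, -0.244, -0.003]
ft_force: [-19.4, -14.3, 34.2]
opening: 0.518
```

Run:
```python
from look import *
todo(sense(),[.4937,.1476,.2097])
```

```text
tcp [0.4907 0.1459 0.2109] psi -28.2 tilt [-0.0064 -0.0017 -1.    ] q [-1.31  0.11  1.01  1.81 -0.1   1.28 -0.76] F [-19.4 -14.3  34.2] M [-2.29  6.43  1.4 ] open mm 45.0
cm in tool: [ 0.18 -0.29  0.12]
```

>>> drive_tool --pt "0 0 0" --pt "0 0 0" --pt "0 0 0" --pt "0 0 0" --pt "0 0 0" --pt "0 0 0" --pt "0 0 0" --pt "0 0 0" --pt "0 0 0" --pt "0 0 0" --turn '[0, 0, -8, -8, -8, -8, -8, -8, -8, -8]' --jaw '[6.8, 6.8, 6.8, 6.8, 6.8, 6.8, 6.8, 6.8, 6.8, 6.8]'

```text
time_s: 22.6
eef_pos: [0.4927, 0.1483, 0.2094]
ee_rot: [-0.0, 0.95, 0.312, 0.0]
ft_force: [0.1, -0.2, 0.1]
opening: 0.78
```

Run:
```python
from look import *
look("c8",(("side",(185,95,50,50)),("top",(80,190,60,60))),[.4937,.1476,.2097])
```

```text
tcp [0.4927 0.1483 0.2094] psi 36.4 tilt [ 3.e-04  1.e-04 -1.e+00] q [-1.21  0.1   0.9   1.81 -0.09  1.27  0.34] F [ 0.1 -0.2  0.1] M [-0.05  0.01  0.  ] open mm 67.9
cm in tool: [ 0.04  0.11 -0.03]
```

View pics/c8.png

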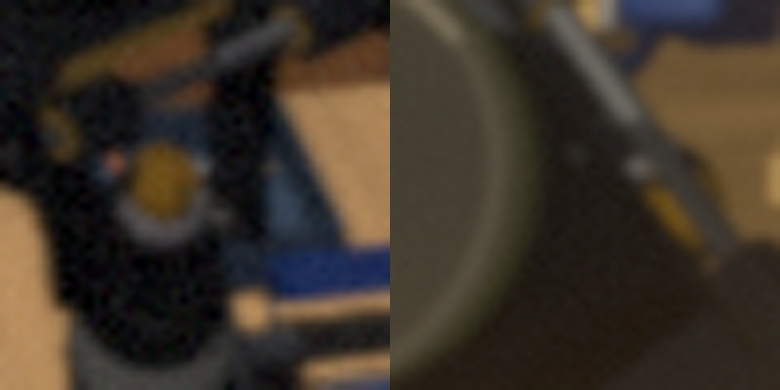

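The head has risen in the side crop (bounding box 142–215) toward its centred position, so the jaws are closing on it. Fourth stroke at 60 N.

>>> drive_tool --pt "0 0 0" --pt "0 0 0" --pt "0 0 0" --pt "0 0 0" --turn '[0, 0, 0, 0]' --jaw '[3.5, 3.5, 3.5, 3.5]' --grip_force 60

```text
time_s: 23.1
eef_pos: [0.4953, 0.1502, 0.2099]
ee_rot: [-0.0, 0.951, 0.309, 0.004]
ft_force: [15.3, 8.3, -11.9]
opening: 0.553
```

>>> drive_tool --pt "0 0 0" --pt "0 0 0" --pt "0 0 0" --pt "0 0 0" --pt "0 0 0" --pt "0 0 0" --pt "0 0 0" --pt "0 0 0" --pt "0 0 0" --pt "0 0 0" --turn '[7, 7, 7, 7, 7, 7, 7, 7, 7, 0]' --jaw '[3.5, 3.5, 3.5, 3.5, 3.5, 3.5, 3.5, 3.5, 3.5, 3.5]' --grip_force 60

```text
time_s: 24.1
eef_pos: [0.4909, 0.146, 0.2108]
ee_rot: [0.002, 0.972, -0.235, -0.003]
ft_force: [-15.6, -13.5, 31.6]
opening: 0.511
```

Run:
```python
from look import *
todo(sense(),[.4937,.1476,.2097])
```

```text
tcp [0.4909 0.146  0.2108] psi -27.2 tilt [-0.0058 -0.0018 -1.    ] q [-1.3   0.11  1.    1.81 -0.1   1.28 -0.75] F [-15.6 -13.5  31.6] M [-1.97  6.08  1.68] open mm 44.4
cm in tool: [ 0.17 -0.27  0.11]
```

>>> drive_tool --pt "0 0 0" --pt "0 0 0" --pt "0 0 0" --pt "0 0 0" --pt "0 0 0" --pt "0 0 0" --pt "0 0 0" --pt "0 0 0" --pt "0 0 0" --pt "0 0 0" --turn '[0, 0, -8, -8, -8, -8, -8, -8, -8, -8]' --jaw '[6.8, 6.8, 6.8, 6.8, 6.8, 6.8, 6.8, 6.8, 6.8, 6.8]'

```text
time_s: 25.1
eef_pos: [0.4927, 0.1482, 0.2093]
ee_rot: [0.0, 0.947, 0.32, 0.0]
ft_force: [-0.7, 0.4, 0.2]
opening: 0.783
```

Run:
```python
from look import *
look("c9",(("side",(185,95,50,50)),("top",(80,190,60,60))),[.4937,.1476,.2097])
```

```text
tcp [0.4927 0.1482 0.2093] psi 37.4 tilt [ 2.e-04  0.e+00 -1.e+00] q [-1.21  0.1   0.89  1.81 -0.09  1.27  0.36] F [-0.7  0.4  0.2] M [-0.05 -0.03  0.05] open mm 68.2
cm in tool: [ 0.04  0.11 -0.04]
```

View pics/c9.png

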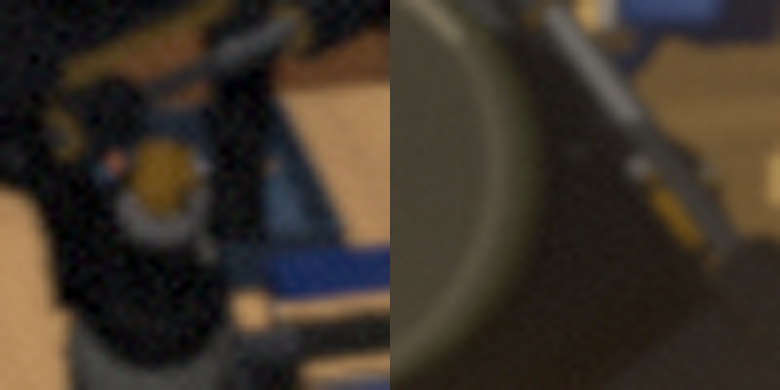

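```bash
cat > m2.py <<'E'
from mark import *
for p,n,pts in ((pt,"top",[(107.3,220.8),(109.3,214.7),(114.8,210.2)]),(ps,"side",[(212.8,122.1),(210.9,125.4)])):
    for u,v in pts:
        c=[]
        for ph in range(-260,100,2):
            r=np.radians(ph);X=M-.005*a+.0215*(np.cos(r)*e1+np.sin(r)*e2)
            c.append((np.linalg.norm(proj(p,X)[0]-[u,v]),ph))
        print(n,u,v,min(c))
E
python3 m2.py
```

```text
top 107.3 220.8 (np.float64(1.268383106218126), -98)
top 109.3 214.7 (np.float64(0.5622199795621626), -130)
top 114.8 210.2 (np.float64(0.24539960332370472), -162)
side 212.8 122.1 (np.float64(0.6104831486205604), -194)
side 210.9 125.4 (np.float64(1.1056691913232812), -230)
```

By the mark, about 33° per stroke, total about 2.3 rad plus the unknown start angle. One more stroke, then check.

>>> drive_tool --pt "0 0 0" --pt "0 0 0" --pt "0 0 0" --pt "0 0 0" --turn '[0, 0, 0, 0]' --jaw '[3.5, 3.5, 3.5, 3.5]' --grip_force 60

```text
time_s: 25.6
eef_pos: [0.4953, 0.1502, 0.21]
ee_rot: [-0.0, 0.948, 0.318, 0.004]
ft_force: [15.9, 8.1, -11.1]
opening: 0.56
```

>>> drive_tool --pt "0 0 0" --pt "0 0 0" --pt "0 0 0" --pt "0 0 0" --pt "0 0 0" --pt "0 0 0" --pt "0 0 0" --pt "0 0 0" --pt "0 0 0" --pt "0 0 0" --turn '[7, 7, 7, 7, 7, 7, 7, 7, 7, 0]' --jaw '[3.5, 3.5, 3.5, 3.5, 3.5, 3.5, 3.5, 3.5, 3.5, 3.5]' --grip_force 60

```text
time_s: 26.6
eef_pos: [0.4911, 0.1462, 0.2107]
ee_rot: [0.001, 0.974, -0.227, -0.002]
ft_force: [-12.9, -12.1, 28.6]
opening: 0.508
```

Run:
```python
from look import *
look("d0",(("side",(185,95,50,50)),("top",(80,190,60,60))),[.4937,.1476,.2097])
```

```text
tcp [0.4911 0.1462 0.2107] psi -26.2 tilt [-0.0051 -0.0018 -1.    ] q [-1.3   0.11  1.    1.81 -0.1   1.28 -0.73] F [-12.9 -12.1  28.6] M [-1.8   5.52  1.77] open mm 44.2
cm in tool: [ 0.17 -0.24  0.09]
```

View pics/d0.png

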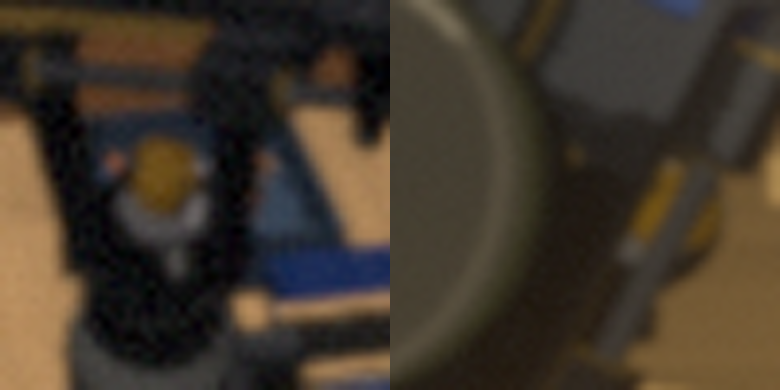

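>>> drive_tool --pt "0 0 0" --pt "0 0 0" --pt "0 0 0" --pt "0 0 0" --pt "0 0 0" --pt "0 0 0" --pt "0 0 0" --pt "0 0 0" --pt "0 0 0" --pt "0 0 0" --turn '[0, 0, -8, -8, -8, -8, -8, -8, -8, -8]' --jaw '[6.8, 6.8, 6.8, 6.8, 6.8, 6.8, 6.8, 6.8, 6.8, 6.8]'

```text
time_s: 27.7
eef_pos: [0.4927, 0.1483, 0.2093]
ee_rot: [0.0, 0.944, 0.329, 0.0]
ft_force: [0.5, 0.5, -1.1]
opening: 0.784
```

Run:
```python
from look import *
look("d1",(("side",(185,95,50,50)),("top",(80,190,60,60))),[.4937,.1476,.2097])
```

```text
tcp [0.4927 0.1483 0.2093] psi 38.4 tilt [ 3.e-04  1.e-04 -1.e+00] q [-1.2   0.1   0.89  1.81 -0.08  1.27  0.38] F [ 0.5  0.5 -1.1] M [-0.01  0.05 -0.01] open mm 68.2
cm in tool: [ 0.04  0.11 -0.04]
```

View pics/d1.png

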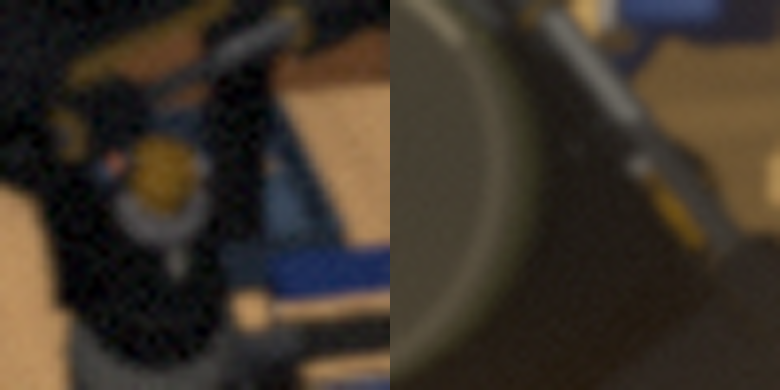

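```bash
sed -i 's/(210.9,125.4)\]/(210.9,125.4),(206.9,128.1)]/' m2.py; python3 m2.py
```

```text
top 107.3 220.8 (np.float64(1.268383106218126), -98)
top 109.3 214.7 (np.float64(0.5622199795621626), -130)
top 114.8 210.2 (np.float64(0.24539960332370472), -162)
side 212.8 122.1 (np.float64(0.6104831486205604), -194)
side 210.9 125.4 (np.float64(1.1056691913232812), -230)
side 206.9 128.1 (np.float64(0.4456055630130785), 90)
```

The mark is at (175,262) in the side crop both held and released, so there is no spring-back yet. The mark's angle estimate is rough. I'll do another stroke and pause halfway to read torque where the wedge effect vanishes.

>>> drive_tool --pt "0 0 0" --pt "0 0 0" --pt "0 0 0" --pt "0 0 0" --turn '[0, 0, 0, 0]' --jaw '[3.5, 3.5, 3.5, 3.5]' --grip_force 60

```text
time_s: 28.2
eef_pos: [0.4951, 0.1509, 0.21]
ee_rot: [-0.001, 0.945, 0.326, 0.004]
ft_force: [14.3, 9.9, -11.6]
opening: 0.566
```

>>> drive_tool --pt "0 0 0" --pt "0 0 0" --pt "0 0 0" --pt "0 0 0" --pt "0 0 0" --turn '[7, 7, 7, 7, 7]' --jaw '[3.5, 3.5, 3.5, 3.5, 3.5]' --grip_force 60

```text
time_s: 28.7
eef_pos: [0.4934, 0.1485, 0.2097]
ee_rot: [-0.0, 1.0, 0.024, 0.001]
ft_force: [4.0, -5.4, 5.3]
opening: 0.481
```

Run:
```python
from look import *
look("d2",(("side",(185,95,50,50)),("top",(80,190,60,60))),[.4937,.1476,.2097])
```

```text
tcp [0.4934 0.1485 0.2097] psi 2.8 tilt [ 1.9e-03  7.0e-04 -1.0e+00] q [-1.25  0.11  0.94  1.81 -0.09  1.27 -0.24] F [ 4.  -5.4  5.3] M [-1.37 -0.53  0.99] open mm 41.8
cm in tool: [0.03 0.09 0.  ]
```

View pics/d2.png

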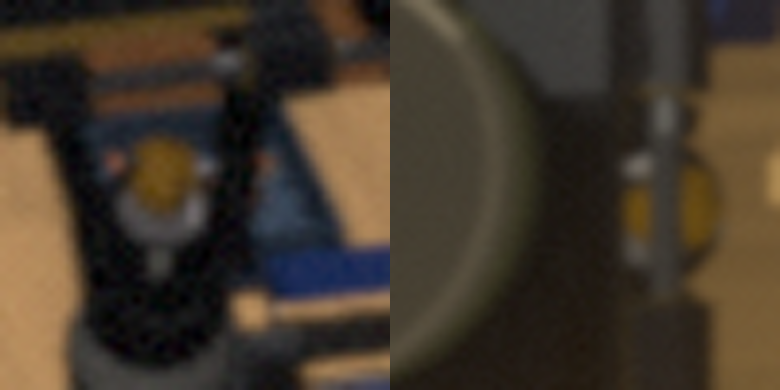

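>>> drive_tool --pt "0 0 0" --pt "0 0 0" --pt "0 0 0" --pt "0 0 0" --pt "0 0 0" --turn '[7, 7, 7, 7, 0]' --jaw '[3.5, 3.5, 3.5, 3.5, 3.5]' --grip_force 60

```text
time_s: 29.3
eef_pos: [0.4909, 0.1453, 0.2107]
ee_rot: [0.002, 0.976, -0.216, -0.003]
ft_force: [-17.7, -14.1, 31.6]
opening: 0.509
```

Run:
```python
from look import *
look("d3",(("side",(185,95,50,50)),("top",(80,190,60,60))),[.4937,.1476,.2097])
```

```text
tcp [0.4909 0.1453 0.2107] psi -25.0 tilt [-0.006  -0.0029 -1.    ] q [-1.29  0.11  0.99  1.81 -0.1   1.28 -0.71] F [-17.7 -14.1  31.6] M [-2.77  5.35  1.16] open mm 44.3
cm in tool: [ 0.16 -0.32  0.09]
```

View pics/d3.png

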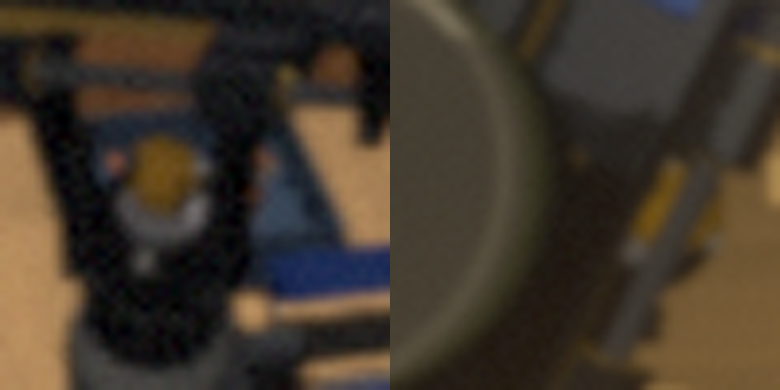

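The mark went (175,262) → (158,265) → (147,260), with more slip and more torque (0.99 vs 0.56 N·m at mid-stroke), so it's tightening. Release and watch spring-back.

>>> drive_tool --pt "0 0 0" --pt "0 0 0" --pt "0 0 0" --turn '[0, 0, 0]' --jaw '[6.8, 6.8, 6.8]'

```text
time_s: 29.7
eef_pos: [0.4925, 0.1482, 0.2093]
ee_rot: [-0.0, 0.977, -0.214, -0.0]
ft_force: [0.3, -1.1, -0.1]
opening: 0.697
```

Run:
```python
from look import *
look("d4",(("side",(185,95,50,50)),("top",(80,190,60,60))),[.4937,.1476,.2097])
```

```text
tcp [0.4925 0.1482 0.2093] psi -24.8 tilt [-1.e-04  3.e-04 -1.e+00] q [-1.29  0.11  0.99  1.81 -0.1   1.27 -0.71] F [ 0.3 -1.1 -0.1] M [-0.07  0.06 -0.01] open mm 60.7
cm in tool: [ 0.13  0.   -0.04]
```

View pics/d4.png

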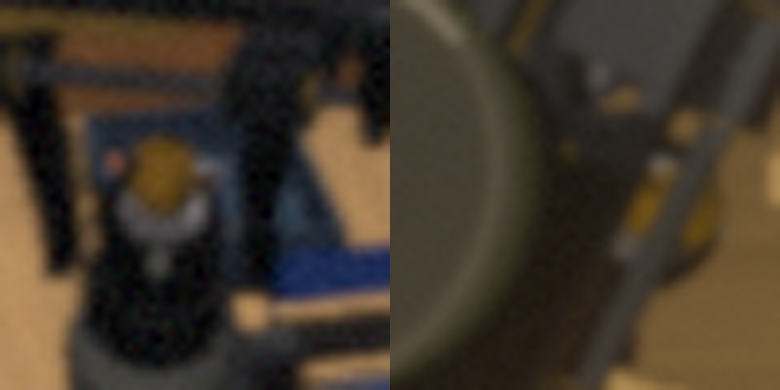

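It sprang back a little, from (147,260) to (157,263), about 0.14 rad. The jaws are under load, but I want it tighter, so one more, longer stroke.

>>> drive_tool --pt "0 0 0" --pt "0 0 0" --pt "0 0 0" --pt "0 0 0" --pt "0 0 0" --pt "0 0 0" --pt "0 0 0" --pt "0 0 0" --pt "0 0 0" --turn '[-8, -8, -8, -8, -8, -8, -8, -8, -5]' --jaw '[7.4, 7.4, 7.4, 7.4, 7.4, 7.4, 7.4, 7.4, 7.4]'

```text
time_s: 30.7
eef_pos: [0.4926, 0.1482, 0.2092]
ee_rot: [0.0, 0.925, 0.379, -0.0]
ft_force: [0.8, 0.4, -0.6]
opening: 0.852
```

>>> drive_tool --pt "0 0 0" --pt "0 0 0" --pt "0 0 0" --pt "0 0 0" --pt "0 0 0" --turn '[0, 0, 0, 0, 0]' --jaw '[3.5, 3.5, 3.5, 3.5, 3.5]' --grip_force 60

```text
time_s: 31.2
eef_pos: [0.4953, 0.1516, 0.2104]
ee_rot: [-0.001, 0.927, 0.376, 0.005]
ft_force: [14.0, 12.9, -8.5]
opening: 0.584
```

>>> drive_tool --pt "0 0 0" --pt "0 0 0" --pt "0 0 0" --pt "0 0 0" --pt "0 0 0" --pt "0 0 0" --pt "0 0 0" --pt "0 0 0" --pt "0 0 0" --pt "0 0 0" --turn '[7, 7, 7, 7, 7, 7, 7, 7, 7, 7]' --jaw '[3.5, 3.5, 3.5, 3.5, 3.5, 3.5, 3.5, 3.5, 3.5, 3.5]' --grip_force 60

```text
time_s: 32.2
eef_pos: [0.491, 0.1457, 0.2102]
ee_rot: [0.003, 0.974, -0.226, -0.002]
ft_force: [-21.9, -20.4, 31.8]
opening: 0.509
```

Run:
```python
from look import *
look("d5",(("side",(185,95,50,50)),("top",(80,190,60,60))),[.4937,.1476,.2097])
```

```text
tcp [0.491  0.1457 0.2102] psi -26.1 tilt [-0.0052 -0.0042 -1.    ] q [-1.29  0.11  0.99  1.81 -0.1   1.28 -0.73] F [-21.9 -20.4  31.8] M [-4.42  6.19  2.76] open mm 44.3
cm in tool: [ 0.16 -0.29  0.05]
```

View pics/d5.png

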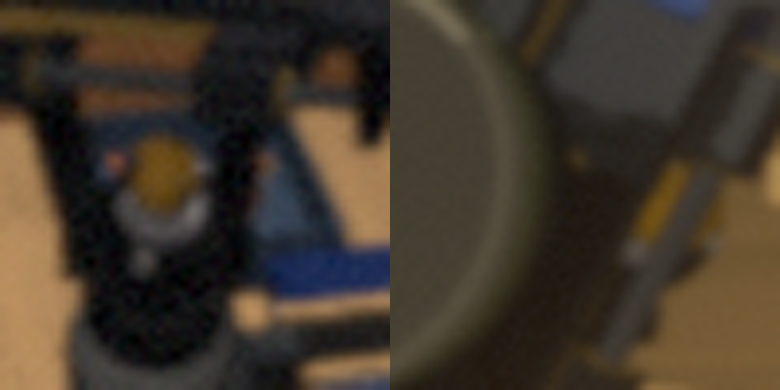

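>>> drive_tool --pt "0 0 0" --pt "0 0 0" --pt "0 0 0" --pt "0 0 0" --turn '[7, 7, 0, 0]' --jaw '[3.5, 3.5, 3.5, 3.5]' --grip_force 60

```text
time_s: 32.7
eef_pos: [0.4864, 0.1417, 0.2096]
ee_rot: [0.007, 0.939, -0.343, -0.007]
ft_force: [-44.1, -31.4, 50.8]
opening: 0.503
```

Run:
```python
from look import *
look("d6",(("side",(185,95,50,50)),("top",(80,190,60,60))),[.4937,.1476,.2097])
```

```text
tcp [0.4864 0.1417 0.2096] psi -40.1 tilt [-0.0183 -0.0079 -0.9998] q [-1.31  0.11  1.02  1.81 -0.1   1.29 -0.97] F [-44.1 -31.4  50.8] M [-6.01 11.95  2.17] open mm 43.8
cm in tool: [ 0.18 -0.92 -0.03]
```

>>> drive_tool --pt "0 0 0" --pt "0 0 0" --pt "0 0 0" --turn '[0, 0, 0]' --jaw '[7.4, 7.4, 7.4]'

```text
time_s: 33.1
eef_pos: [0.4909, 0.1468, 0.2085]
ee_rot: [0.001, 0.94, -0.342, -0.002]
ft_force: [-0.4, 0.9, -0.7]
opening: 0.699
```

Run:
```python
from look import *
look("d7",(("side",(185,95,50,50)),("top",(80,190,60,60))),[.4937,.1476,.2097])
a=cv2.imread("pics/d6.png")[:,:390];b=cv2.imread("pics/d7.png")[:,:390];cv2.imwrite("pics/d67.png",np.hstack([a,b]))
```

```text
tcp [0.4909 0.1468 0.2085] psi -40.0 tilt [-0.0044 -0.0015 -1.    ] q [-1.31  0.12  1.01  1.81 -0.1   1.27 -0.97] F [-0.4  0.9 -0.7] M [-0.12  0.13 -0.06] open mm 60.8
cm in tool: [ 0.16 -0.24 -0.12]
```

View pics/d67.png

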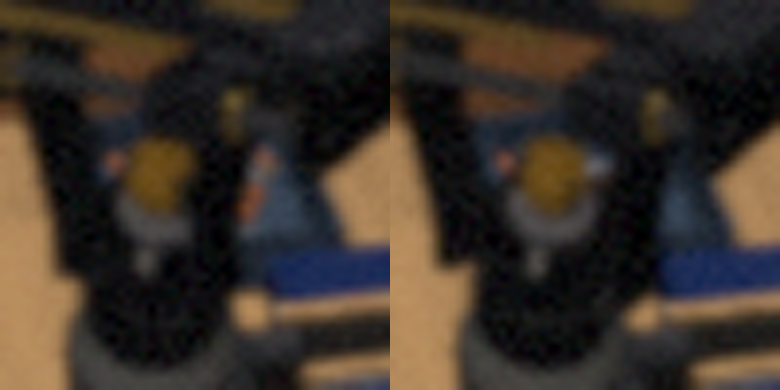

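Held (146,260), released (537−390=147,260): it now rests further closed than before (157). The long over-turn raised forces to 74 N, so I'll stay within −28°. One more stroke to see if it still gains.

>>> drive_tool --pt "0.1 -0.2 0" --pt "0 0 0" --pt "0 0 0" --pt "0 0 0" --pt "0 0 0" --pt "0 0 0" --pt "0 0 0" --pt "0 0 0" --pt "0 0 0" --pt "0 0 0" --turn '[-8, -8, -8, -8, -8, -8, -8, -8, -8, -8]' --jaw '[7.4, 7.4, 7.4, 7.4, 7.4, 7.4, 7.4, 7.4, 7.4, 7.4]'

```text
time_s: 34.2
eef_pos: [0.495, 0.1493, 0.2095]
ee_rot: [-0.0, 0.938, 0.346, 0.0]
ft_force: [-0.8, 0.4, -0.8]
opening: 0.852
```

Run:
```python
from look import *
look("e0",(("side",(185,95,50,50)),("top",(80,190,60,60))),[.4937,.1476,.2097])
```

```text
tcp [0.495  0.1493 0.2095] psi 40.4 tilt [ 8.e-04  3.e-04 -1.e+00] q [-1.19  0.11  0.87  1.8  -0.09  1.27  0.42] F [-0.8  0.4 -0.8] M [ 0.   -0.02  0.04] open mm 74.1
cm in tool: [-0.21  0.05 -0.02]
```

>>> drive_tool --pt "0 0 0" --pt "0 0 0" --pt "0 0 0" --pt "0 0 0" --pt "0 0 0" --turn '[0, 0, 0, 0, 0]' --jaw '[3.5, 3.5, 3.5, 3.5, 3.5]' --grip_force 60

```text
time_s: 34.8
eef_pos: [0.4959, 0.1505, 0.2096]
ee_rot: [-0.0, 0.939, 0.343, 0.002]
ft_force: [6.9, 4.1, -6.3]
opening: 0.571
```

>>> drive_tool --pt "0 0 0" --pt "0 0 0" --pt "0 0 0" --pt "0 0 0" --pt "0 0 0" --turn '[8, 8, 8, 8, 8]' --jaw '[3.5, 3.5, 3.5, 3.5, 3.5]' --grip_force 60

```text
time_s: 35.3
eef_pos: [0.4933, 0.1457, 0.2097]
ee_rot: [0.002, 1.0, -0.003, -0.002]
ft_force: [-12.4, -8.3, 14.2]
opening: 0.475
```

Run:
```python
from look import *
look("e1",(("side",(185,95,50,50)),("top",(80,190,60,60))),[.4937,.1476,.2097])
```

```text
tcp [0.4933 0.1457 0.2097] psi -0.3 tilt [-0.0049 -0.0033 -1.    ] q [-1.24  0.12  0.94  1.8  -0.1   1.28 -0.28] F [-12.4  -8.3  14.2] M [-1.79  3.68  1.25] open mm 41.3
cm in tool: [ 0.04 -0.19  0.  ]
```

>>> drive_tool --pt "0 0 0" --pt "0 0 0" --pt "0 0 0" --turn '[7, 7, 6]' --jaw '[3.5, 3.5, 3.5]' --grip_force 60

```text
time_s: 35.7
eef_pos: [0.4921, 0.1473, 0.2092]
ee_rot: [0.002, 0.985, -0.174, -0.003]
ft_force: [-18.2, -16.2, 22.6]
opening: 0.502
```

Run:
```python
from look import *
look("e2",(("side",(185,95,50,50)),("top",(80,190,60,60))),[.4937,.1476,.2097])
I=[cv2.imread(f"pics/e{i}.png")[95:300,:260] for i in (0,1,2)];cv2.imwrite("pics/e012.png",np.hstack(I))
```

```text
tcp [0.4921 0.1473 0.2092] psi -20.0 tilt [-0.007  -0.0032 -1.    ] q [-1.27  0.12  0.97  1.8  -0.1   1.28 -0.62] F [-18.2 -16.2  22.6] M [-3.42  6.21  2.87] open mm 43.7
cm in tool: [ 0.14 -0.08 -0.05]
```

View pics/e012.png

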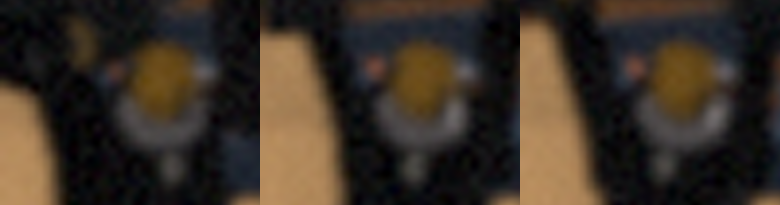

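Mark: resting 172, then 153 mid-stroke and 143 at the end of the stroke. So the held angle is about 0.4 rad beyond rest, as expected for about 2.9 held and 2.5 resting. Now release and withdraw.

>>> drive_tool --pt "0 0 0" --pt "0 0 0" --pt "0 0 0" --pt "0 0 -1" --pt "0 0 -3" --pt "0 0 -4" --pt "0 0 -4" --pt "-4 -2 0" --pt "-4 -2 0" --pt "0 0 0" --turn '[0, 0, 0, 0, 0, 0, 0, 0, 0, 0]' --jaw '[7.4, 7.4, 7.4, 7.4, 7.4, 7.4, 7.4, 7.4, 7.4, 7.4]'

```text
time_s: 36.8
eef_pos: [0.4296, 0.2187, 0.3303]
ee_rot: [-0.001, 0.986, -0.168, -0.0]
ft_force: [0.9, 0.0, -0.3]
opening: 0.849
```

```bash
python3 - <<'E'
from look import *
look("g0",(("side",(185,95,50,50)),("top",(80,190,60,60))),[.4937,.1476,.2097])
M=np.array([.494,.139,.241]);a=axis(2)
im=cv2.imread("pics/g0.png")
import pickle
ps,pt=pickle.load(open("cams.pkl","rb"))
o=[]
for j,(p,(x,y,w,h)) in enumerate(((ps,(185,95,50,50)),(pt,(80,190,60,60)))):
    k=390/w;q=im[:,390*j:390*j+390].copy()
    for d,r,c in ((0,.0145,(0,255,0)),(.006,.011,(0,0,255)),(.020,.011,(0,0,255)),(.029,.001,(255,0,255))):
        cv2.polylines(q,[((proj(p,circ(M+d*a,a,r))-[x,y]+.5)*k).astype(np.int32)],True,c,1)
    o.append(q)
cv2.imwrite("pics/g0o.png",np.vstack([im,np.hstack(o)])[:,:])
E
python3 -c "
import cv2;i=cv2.imread('pics/g0o.png');cv2.imwrite('pics/g0p.png',cv2.resize(i,(600,600)))"
```

```text
tcp [0.4296 0.2187 0.3303] psi -19.4 tilt [-1.0e-04  2.4e-03 -1.0e+00] q [-1.44 -0.1   0.83  1.68  0.07  1.53 -0.95] F [ 0.9  0.  -0.3] M [-0.05  0.09  0.02] open mm 73.9
cm in tool: [ 8.41  4.61 12.04]
```

View pics/g0p.png

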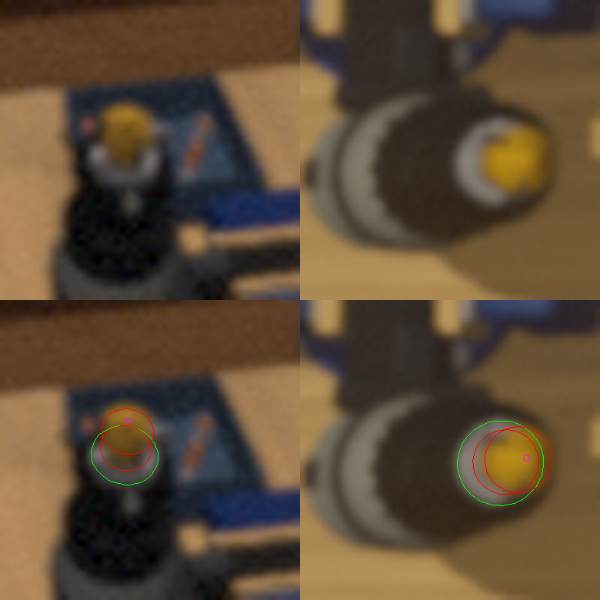

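Run:
```python
from look import *
a=axis(2)
rows=[]
S=[optics.read_camera("side") for _ in range(4)];T=[optics.read_camera("top") for _ in range(4)]
for ps_,(x,y,w,h) in ((S,(193,103,26,28)),(T,(108,207,26,28))):
    p=ps_[0];im0=np.mean([q["color"] for q in ps_],0).astype(np.uint8);k=10;o=[]
    M=np.array([.494,.139,.241])
    for dep in (None,38,34,30):
        im=cv2.resize(im0[y:y+h,x:x+w],None,fx=k*.72,fy=k,interpolation=cv2.INTER_CUBIC)
        im=cv2.resize(im0[y:y+h,x:x+w],None,fx=7,fy=7,interpolation=cv2.INTER_CUBIC)
        if dep:
            E=M-dep/1000*a
            for s,r,c in ((.044,.011,(0,0,255)),(.058,.011,(0,255,0)),(.067,.0008,(255,0,255))):
                cv2.polylines(im,[((proj(p,circ(E+s*a,a,r))-[x,y]+.5)*7).astype(np.int32)],True,c,1)
            cv2.polylines(im,[((proj(p,circ(M,a,.0145))-[x,y]+.5)*7).astype(np.int32)],True,(255,255,0),1)
        o.append(im)
    rows.append(np.hstack(o))
cv2.imwrite("pics/g1.png",np.vstack(rows));print(np.vstack(rows).shape)
```

```text
(392, 728, 3)
```

View pics/g1.png

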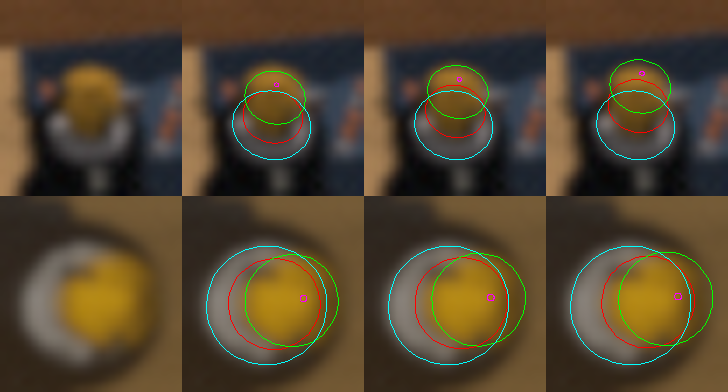

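Run:
```python
from look import *
import pickle
ps,pt=pickle.load(open("cams.pkl","rb"))
a=np.array([0,0.02,1.]);a/=np.linalg.norm(a);E=np.array([.522,-.2438,.012])
o=[]
for p,(x,y) in ((ps,(242,258)),(pt,(311,198))):
    im=cv2.resize(p["color"][y:y+28,x:x+26],None,fx=7,fy=7,interpolation=cv2.INTER_CUBIC);o.append(im.copy())
    for s,r,c in ((.044,.011,(0,0,255)),(.058,.011,(0,255,0)),(.067,.0008,(255,0,255))):
        cv2.polylines(im,[((proj(p,circ(E+s*a,a,r))-[x,y]+.5)*7).astype(np.int32)],True,c,1)
    o.append(im)
cv2.imwrite("pics/g2.png",np.hstack(o))
```

```text
(no output)
```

View pics/g2.png

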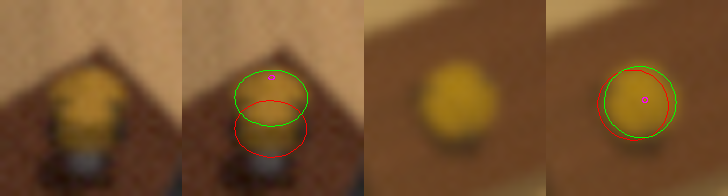

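With the blur bias measured from the stand view (top edge about +3 px, bottom edge about −7 px), the head silhouette gives a depth of about 37 mm on the axis. The sleeve rests where it sprang back to, and the gripper is clear. One last check of the bystanders, then I hand in.

Run:
```python
from look import *
import pickle
ps,pt=pickle.load(open("cams.pkl","rb"))
p=optics.read_camera("side")
d=cv2.absdiff(cv2.GaussianBlur(ps["color"],(5,5),0),cv2.GaussianBlur(p["color"],(5,5),0)).max(2)
for n,(x,y,w,h) in dict(meter=(170,215,75,55),frame=(283,215,65,55),cover=(298,260,65,70),step=(258,278,20,30),forst=(272,288,28,32)).items(): print(n,d[y:y+h,x:x+w].max())
todo(sense(),[.4937,.1476,.2097])
print(order.finish_job())
```

```text
meter 5
frame 5
cover 5
step 12
forst 4
tcp [0.4333 0.2134 0.3293] psi -19.9 tilt [ 0.e+00 -2.e-04 -1.e+00] q [-1.44 -0.09  0.84  1.68  0.07  1.53 -0.95] F [ 0.7 -0.6 -0.5] M [-0.04  0.1  -0.04] open mm 74.0
cm in tool: [ 7.92  4.13 11.96]
the job is handed in; nothing more can be done
None
```

The countersink bit is in the chuck and the sleeve is tightened onto it. I handed the job in at about 37 s, but I could not measure the jaw forces directly.

**What I did:** I gripped the bit by its gold head and let it pivot in the lightly closed pads while entering the leaning mouth, since the tool can only point straight down. Then I pushed it along the chuck axis until it met about 9.5 N. I closed the sleeve with eight clockwise strokes, with the tool vertical and the fingers regripping each time, at 40 N grip rising to 60 N.

**What the last checks showed:**
- **Bit:** the head's outline in the two views gives a depth of about 37 mm (38 mm is fully home), give or take 2 mm. It looked centred on the axis.
- **Tightness:** the white mark on the sleeve sprang back about 0.4 rad after the last stroke. That fits being turned to about 2.9 and resting at about 2.5.
- **Bystanders:** the side view showed no visible change to the multimeter, drone frame, cover or the other bits.
- **Gripper:** it was open and clear, with force readings at noise level.

**What disagreed or went poorly:**
- **Sleeve angle:** adding up the mark's movement in absolute terms gave about 3 rad at the rest position, which is more than the 2.5 expected. I trusted the spring-back and the rising torque instead.
- **Spring-back timing:** pictures taken 0.3 s after two releases showed less of it than later ones.
- **Wrist force:** on one stroke I turned too far and it reached about 74 N, below the 120 N limit.

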